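Tighten the loose lid rack with the hex key

TASK

The slotted rack that holds the pressure-cooker lid has worked loose on the drainboard. Take the T-handled hex key that hangs on the wire plate rack, feel its tip into the recessed socket of the bolt in the lid rack's foot, and turn the bolt clockwise to its hard stop in bites of about a quarter turn, letting go of the handle and taking a fresh grip between bites while the key stays standing in the socket. Then draw the key out, hang it back across the plate rack's two rails as it hung before, and leave the washed things where they stand.

Things in the scene. Friction and masses are not known exactly. Their poses are not given: they have to be found in the camera images.
- key_handle (a point): centre of the cross handle of the T-shaped hex key (about 180 g): black plastic bar 110 mm long (along y), 15 mm thick (along x), 22 mm high (along z); its underside is 11 mm, the shaft's tip 111 mm below this point. At the start the key hangs upright with the handle across the plate rack's two rails and the shaft down between them
- key_tip (a point): centre of the lower end of the key's steel shaft; axes as the handle's, z up the shaft. Shaft hexagonal, 12 mm across flats, 13.9 mm across corners, bevelled over its last 2 mm; flats face 0, 60, 120 ... degrees from x. A 19 mm round ferrule covers its top 12 mm. A key still wound up against the bolt's stop binds in the socket: turn it back about 10 degrees to ease it before drawing it out
- socket_mouth (a point): centre of the mouth of the bolt's hex socket, level with the top of the 21 mm bolt head. Socket 12.6 mm across flats, 12.5 mm deep, mouth bevelled. z up along the bolt axis; x, y are the lid rack's. The head is sunk in a 27 mm bore: its rim, the top of the rack's foot, is 9 mm above this point. A key left in the socket stands by itself, leaning a few degrees; the bolt does not sink as it turns
- bolt (a joint): turn of the bolt, rad, growing clockwise seen from above (tightening); hard stop at 4.6, starts between 0.4 and 1.4. Takes 0.12 N m to turn, stays where left; at the stop the torque climbs steeply, past about 1 N m the key rides over. At 0 two socket flats face the lid rack's x axis; at v the socket stands turned v clockwise from there; the key fits every 60 degrees, play about 5 degrees each way
- lid_rack: slotted steel rack, fixed on the drainboard; origin at the underside of its foot, on the bolt axis, z up. Foot 60 mm square, 26 mm high. The rack reaches 285 mm towards its -y: pairs of wire posts 88 mm high at x = +-60 mm, from 90 mm to 250 mm away from the bolt, the lid standing in the last slot
- rails_mid (a point): plate rack, a low fixed wire rack: point midway between its two top rails, level with their tops, at mid length, 125 mm above the drainboard. Rails run along x, 180 mm long, 8 mm thick, centre lines at y = +-27 mm (46 mm clear between). The hanging key's handle lies along y with its underside at this height, so key_handle is 11 mm above
- lid_center (a point): bystander: aluminium pressure-cooker lid, 200 mm diameter, 33 mm deep, standing on edge in the lid rack's last slot, axis along the rack's y, black bridge handle on its far face; the point is the disc's centre, its top edge is 100 mm higher
- pot_center (a point): bystander: aluminium pot, 162 mm diameter, 90 mm high, swing handle folded down; the point is at half height
- cup_center (a point): bystander: white plastic cup, 76 mm diameter, 90 mm high; the point is at half height
- weight_center (a point): bystander: steel steam weight, 38 mm diameter, 41 mm high; the point is at half height
Mind the look-alikes: they are no part of the job. Of the things like the part that bears key_handle, leave any that is purple; of the rest the larger one is meant.

How it is judged:
On the way, in this order (a step that is already met when the one before it is completed fails the run):
1. the key's tip is seated in the bolt's socket (horizontal distance between key_tip and socket_mouth below 0.003 m and z of key_tip in the frame of socket_mouth below -0.006 m), for 0.1 s.
2. the bolt is turned part of the way with the key (past 1.9 rad) (all of step 1 and value of joint bolt above 1.9 rad), for 0.1 s.
3. part-way (before 4.1 rad) the handle is let go, the key left standing in the socket (all of step 1 and value of joint bolt below 4.1 rad and contact force between the fingers and hex_key below 0.05 N), for 0.1 s.
4. the bolt is turned to its stop (past 4.45 rad) with the key in the socket (all of step 1 and value of joint bolt above 4.45 rad), for 0.1 s.
At the end, for the whole second after the job is handed in: Bolt at its stop (within 0.18 rad); key hanging still and upright across the plate rack's two rails, handle resting on both (height within 4 mm, within 22 mm of the middle between the rails and 85 mm of their mid length); lid, pot, cup and steam weight within 20 mm of their starts (value of joint bolt above 4.42 rad and x of key_handle in the frame of rails_mid between -0.085 and 0.085 m and y of key_handle in the frame of rails_mid between -0.022 and 0.022 m and z of key_handle in the frame of rails_mid between 0.007 and 0.015 m and angle between key_handle's own z axis and vertical below 0.15 rad and linear speed of hex_key below 0.02 m/s and distance of each of lid_center, pot_center, cup_center, weight_center from where it was at the start of the episode below 0.02 m); the robot touches nothing.
It fails at once if the lid, pot, cup or steam weight is shoved more than 30 mm or knocked over (distance of any of lid_center, pot_center, cup_center, weight_center from where it was at the start of the episode above 0.03 m).
It also fails if it takes over 72 s, if anything falls off the work surface, if the arm or the gripper's body presses on something with over 40 N, if the wrist force passes 120 N, or if a joint passes its speed limit or range.

ROBOT

A 7-joint arm with a two-finger parallel gripper is mounted at the origin on the work surface. World frame = base frame: x ahead of the robot, y to its left, z up, the work surface at z = 0. Lengths are in m, angles in rad, forces in N, time in s.
With the tool pointing down it reaches from about 0.425 to 0.875 m from the base axis. Payload 4.7 kg.
Tool frame: the origin (TCP) lies on the centre line of the jaws, within the pads' length; the fingertips stand 11 mm ahead of it and the grasp point (between the pads) lies 8 mm behind it (robot.tip_reach is the distance from the TCP to the fingertips, in m); z points along the fingers, y is the line along which they close (so a half turn about z gives the same grasp; the last joint's range is limited). The gripper opens to 85 mm and grips with 20 to 120 N. Pads are 22 mm wide; open, the fingers measure 114 mm over their backs; the gripper's body (76 mm by 85 mm) begins 54 mm behind the grasp point. The pads swing forward as they close: fully open they stand 13 mm farther back than shut.
Start: joints at [1.327, 0.321, -0.07, 1.45, 0.023, 1.371, -0.057], TCP at [0.166, -0.629, 0.214] pointing down, gripper open.
Joint ranges: [-2.86, 2.86], [-0.3, 2.09], [-1.38, 1.24], [0.06, 2.45], [-1.56, 4.7], [0.09, 2.05], [-2.69, 2.69]. Speed limits (rad/s): [2.57, 2.57, 3.14, 3.14, 3.14, 3.14, 3.14].

INTERFACE

Orientations are given as a unit quaternion [w, x, y, z].
In Python, from rig import robot gives the robot as it stands.
- The arm moves only by the tool send_rows, never from a script. Its argument "steps" is a list of rows, each a list of 4 numbers: the shift along the tool's x, y, z in m, then the turn about the tool's z in degrees. A call has 1 to 5 rows; each row is the pose to reach, as a shift and turn from the pose commanded when the call began, along the tool's axes at that moment; what a row does not reach only later rows make up. A row lasts 1/10 s, in which the tool goes at most 50 mm and 8.59 degrees, less where a joint would pass 70% of its speed; a pose out of reach is approached as far as the arm can. A call with a gripper value outside its range is refused whole. "gripper" is the opening, from 0 (shut) to 1 (fully open), set as the call begins (left out, the last holds). The fingers move at their own pace and stop on an object; "newtons" is the grip in N (left out, the last holds). Time passes only in rows, so rows that repeat a pose let the fingers close. It gives the time, the measured TCP pose, the force, the opening and the grip force at its end, in the units of the state.
- robot.observe(): the state, without advancing time (a new reading comes with each control period).
- robot.grab_frame(name): name is "scene" or "top"; returns a dict with "pixels" (420x560x3 uint8, blue, green, red), "vfov" (degrees; the focal length in pixels is half the picture's height over the tangent of half this angle, whatever the lens; pixels are square), "cx", "cy" (the principal point, pixels), "extrinsics" (4x4, takes a point from camera to world coordinates). Camera axes: x right, y down, z forward; pixel columns grow to the right and rows downward; lengths in m; the calibration is good to about 2 mm. A picture is of the moment at which its call begins. There is no depth.
- robot.finish_job(): hands the job in; it is judged then, once.
Trained networks look in the newest picture that a camera, given by its name, has taken for a name from the list of things; names that differ only in an ending like _2 or _b are one class to them, and where a whole thing is asked for, a point or a joint stands for the part that bears it (a point fixed in the world has none). Each returns a list of dicts, best first, with "conf" (0 to 1); they miss things now and then, are a little off and sometimes report something else, mostly with a low value. They report only what shows in the picture. A call takes as long as a camera call. They do not tell look-alikes from the thing itself.
- robot.find_in(camera, thing): "location" ([column, row] in pixels, amid what is visible of it).
The state is a dict: "time_s": time; "joint_pos": joint angles; "joint_vel": joint speeds; "tau": joint torques, N m; "tool_pos": TCP position; "tool_rot": TCP orientation; "ft_force": force on the tool from outside, world axes, zero at the start; "wrist_torque": the same for the moment, N m; "opening": finger opening in m; "grip_force": force on a finger pad.
Only numpy, scipy, OpenCV 4.12 (cv2) and the standard library are available. Lean on these libraries where they do the work, as an engineer would, in place of code of your own. Each camera call takes 0.05 s, during which the arm holds its last target. There are 200 camera calls.

## Working session

There is one attempt and no reset: what is moved stays moved. The work goes in short steps, Python scripts to look and compute and a tool call to move; the robot and the scene stay as the last step left them, time stands still between calls to the robot, and variables do not carry over. Pictures are saved under pics/ and viewed, at most 10 in all, crops included, and the job is handed in when it is done.

Besides the shell and the picture viewer there is one more tool, called after "Call:" by a JSON object that holds its "op" and its "data", one argument or row to a line. send_rows: Moves the arm, as the interface text tells. Its arguments: {"type":"object","properties":{"steps":{"type":"array"},"gripper":{"type":"number"},"newtons":{"type":"number"}},"required":["steps"]}

```bash
ls; mkdir -p pics; cat > h.py <<'E'
import numpy as np, cv2
from rig import robot
def cam(n):
    f=robot.grab_frame(n); return f
def ray(f,px):
    h=f["pixels"].shape[0]; fl=h/2/np.tan(np.radians(f["vfov"])/2)
    d=np.array([(px[0]-f["cx"])/fl,(px[1]-f["cy"])/fl,1.]); E=np.array(f["extrinsics"])
    return E[:3,3],E[:3,:3]@d
def atz(f,px,z):
    o,d=ray(f,px); return o+d*(z-o[2])/d[2]
def proj(f,p):
    h=f["pixels"].shape[0]; fl=h/2/np.tan(np.radians(f["vfov"])/2)
    E=np.array(f["extrinsics"]); q=E[:3,:3].T@(np.array(p)-E[:3,3]); return np.array([fl*q[0]/q[2]+f["cx"],fl*q[1]/q[2]+f["cy"]])
def tri(f1,p1,f2,p2):
    o1,d1=ray(f1,p1);o2,d2=ray(f2,p2)
    A=np.stack([d1,-d2],1); s=np.linalg.lstsq(A,o2-o1,rcond=None)[0]
    a,b=o1+s[0]*d1,o2+s[1]*d2; return (a+b)/2,np.linalg.norm(a-b)
E
python3 - <<'E'
from h import *
np.set_printoptions(precision=3,suppress=True)
s=robot.observe(); print({k:np.round(v,3) for k,v in s.items()})
F={n:cam(n) for n in("scene","top")}
for n,f in F.items():
    cv2.imwrite(f"pics/{n}0.png",f["pixels"]); print(n,f["vfov"],f["cx"],f["cy"],np.array(f["extrinsics"]))
    for t in ["key_handle","key_tip","socket_mouth","rails_mid","lid_rack","lid_center","pot_center","cup_center","weight_center"]:
        print(n,t,[(np.round(d["location"]),round(d["conf"],2)) for d in robot.find_in(n,t)])
E
```

```text
pics
{'time_s': np.float64(0.0), 'joint_pos': array([ 1.327,  0.322, -0.07 ,  1.452,  0.023,  1.371, -0.057]), 'joint_vel': array([-0.002,  0.   , -0.001,  0.001,  0.002, -0.001,  0.001]), 'tau': array([ -0.   , -49.358,  -0.382, -31.433,   0.013,   0.011,   0.   ]), 'tool_pos': array([ 0.165, -0.628,  0.213]), 'tool_rot': array([-0.001,  0.992,  0.129, -0.   ]), 'ft_force': array([ 1.007, -0.249,  0.431]), 'wrist_torque': array([-0.022, -0.   ,  0.016]), 'grip_force': np.float64(0.0), 'opening': np.float64(0.085)}
scene 44.27660614929832 270.80148061418583 217.01095930054268 [[-0.632  0.605 -0.485  1.182]
 [ 0.775  0.505 -0.38   0.764]
 [ 0.015 -0.616 -0.788  1.3  ]
 [ 0.     0.     0.     1.   ]]
scene key_handle [(array([441., 306.]), 0.78), (array([290., 241.]), 0.68), (array([355., 202.]), 0.62)]
scene key_tip [(array([291., 238.]), 0.8), (array([441., 305.]), 0.59), (array([359., 202.]), 0.55)]
scene socket_mouth [(array([187., 209.]), 0.6)]
scene rails_mid [(array([275., 261.]), 0.76), (array([292., 238.]), 0.39)]
scene lid_rack [(array([182., 207.]), 0.61)]
scene lid_center [(array([141., 157.]), 0.81)]
scene pot_center [(array([154., 254.]), 0.64)]
scene cup_center [(array([244., 185.]), 0.65), (array([289., 240.]), 0.42)]
scene weight_center [(array([316., 292.]), 0.51)]
top 54.44669635318289 279.2313237520252 209.2739642706498 [[ 0.048 -0.972  0.23   0.226]
 [-0.999 -0.048  0.006  0.222]
 [ 0.005 -0.23  -0.973  1.207]
 [ 0.     0.     0.     1.   ]]
top key_handle [(array([ 99., 241.]), 0.96), (array([261., 203.]), 0.7)]
top key_tip [(array([101., 242.]), 0.74), (array([257., 204.]), 0.73)]
top socket_mouth [(array([392., 203.]), 0.59)]
top rails_mid [(array([263., 200.]), 0.91)]
top lid_rack [(array([390., 200.]), 0.73)]
top lid_center [(array([462., 202.]), 0.8)]
top pot_center [(array([365., 135.]), 0.83), (array([252., 203.]), 0.68)]
top cup_center [(array([357., 255.]), 0.86)]
top weight_center []
```

View pics/scene0.png

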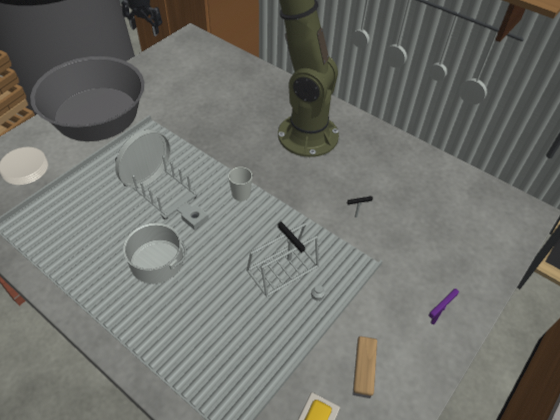

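View pics/top0.png

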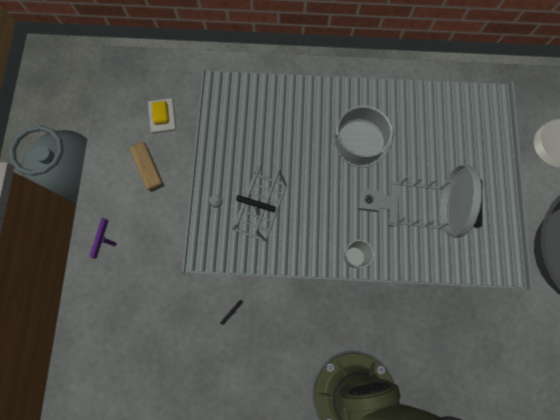

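Candidates for the key: black T on the plate rack (scene 290,237; top 256,203), small black key on the worktop (scene 360,200; top 231,312), and purple key (scene 443,306; top 99,240). I choose the black one on the rack, since it is the larger and not purple. I'll check it in a close crop.

```bash
python3 - <<'E'
import cv2,numpy as np
t=cv2.imread("pics/top0.png");s=cv2.imread("pics/scene0.png")
r=lambda im,x,y,w,h,k:cv2.resize(im[y:y+h,x:x+w],None,fx=k,fy=k,interpolation=cv2.INTER_CUBIC)
# each tile 400x300: 
a=np.hstack([r(t,220,160,80,60,5) if 0 else r(t,215,160,80,90,5),r(t,350,175,80,90,5)])
b=np.hstack([r(s,240,215,100,90,4),r(s,160,180,100,90,4)])
cv2.imwrite("pics/c1.png",a);cv2.imwrite("pics/c2.png",b)
E
```

```text
(no output)
```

View pics/c1.png

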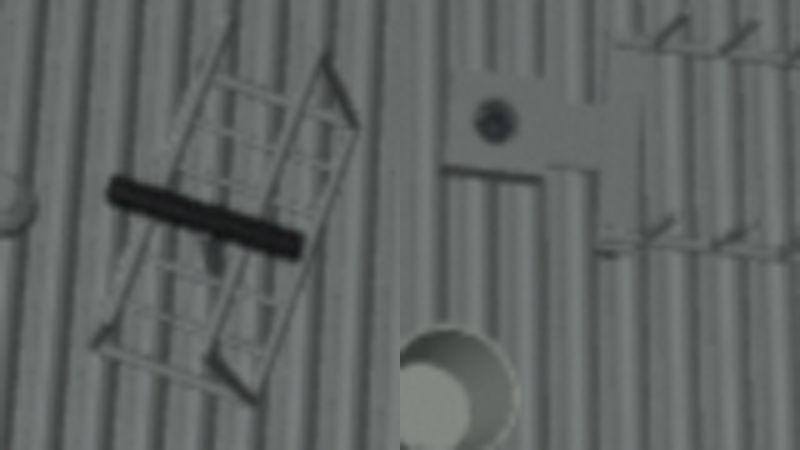

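View pics/c2.png

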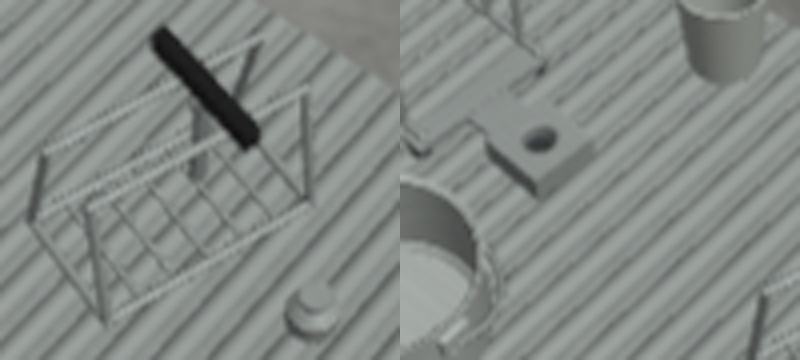

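```bash
cat > m.py <<'E'
from h import *
np.set_printoptions(precision=4,suppress=True)
T=cam("top");S=cam("scene")
def dark(f,x,y,w,h,th):
    g=cv2.cvtColor(f["pixels"][y:y+h,x:x+w],cv2.COLOR_BGR2GRAY)
    n,l,st,c=cv2.connectedComponentsWithStats((g<th).astype(np.uint8))
    i=1+np.argmax(st[1:,4]); yy,xx=np.nonzero(l==i)
    r=cv2.minAreaRect(np.stack([xx+x,yy+y],1).astype(np.float32)); return r,st[i,4],np.array([xx.mean()+x,yy.mean()+y])
E
python3 - <<'E'
from m import *
ht=dark(T,230,190,55,30,50);hs=dark(S,270,215,45,45,50); print(ht,hs)
print("handle centre",tri(T,ht[2],S,hs[2]))
bt=dark(T,360,190,18,18,75);bs=dark(S,185,207,20,15,80); print(bt,bs)
print("bore",tri(T,bt[2],S,bs[2]))
t2=lambda x,y,ox,oy,k:(x/k+ox-.4,y/k+oy-.4)
# foot top corners in top tile2
for p in [(45,72),(145,80),(143,176),(43,166)]: print("foot",[atz(T,t2(*p,350,175,5),z)[:2] for z in (.026,.036)])
print("bore man",tri(T,t2(94,121,350,175,5),S,t2(140,139,160,180,4)))
# rail ends: near rail left end etc
print("rail R far end top/scene",tri(T,t2(357,127,215,160,5),T,t2(357,127,215,160,5)))
# handle ends, at z
for z in (.136,.146): print("hends",[atz(T,t2(*p,215,160,5),z) for p in [(112,190),(300,244)]])
for z in (.125,.135): print("rails",[atz(T,t2(*p,215,160,5),z)[:2] for p in [(232,25),(100,345),(325,60),(212,360)]])
# drainboard height: check scene points of handle ends
a=[t2(160,38,240,215,4),t2(250,138,240,215,4)]
print([tri(T,t2(112,190,215,160,5),S,q) for q in a],[tri(T,t2(300,244,215,160,5),S,q) for q in a])
# lid posts
E
```

```text
(((255.43121337890625, 203.72935485839844), (39.749794006347656, 7.27947998046875), 16.699243545532227), np.int32(234), array([255.5256, 203.2564])) (((290.8280334472656, 236.61087036132812), (36.189796447753906, 6.054055213928223), 47.72631072998047), np.int32(213), array([290.9859, 236.7653]))
handle centre (array([0.4898, 0.2934, 0.1462]), np.float64(0.001675572413829299))
(((368.75, 198.75), (7.77817440032959, 7.071067810058594), 45.0), np.int32(53), array([368.6792, 198.8491])) (((195.10003662109375, 215.20001220703125), (3.130495071411133, 6.260990142822266), 63.43495178222656), np.int32(21), array([194.9048, 215.2381]))
bore (array([ 0.548 , -0.0343,  0.0325]), np.float64(0.0023588110813227083))
foot [array([ 0.5796, -0.0065]), array([ 0.5766, -0.0046])]
foot [array([ 0.5775, -0.0667]), array([ 0.5746, -0.0643])]
foot [array([ 0.518, -0.065]), array([ 0.5156, -0.0626])]
foot [array([ 0.5212, -0.0055]), array([ 0.5187, -0.0036])]
bore man (array([ 0.5477, -0.0337,  0.0364]), np.float64(0.00012045154620969752))
rail R far end top/scene (array([0.226 , 0.2216, 1.207 ]), np.float64(0.0))
hends [array([0.5061, 0.3445, 0.136 ]), array([0.481 , 0.2411, 0.136 ])]
hends [array([0.5035, 0.3433, 0.146 ]), array([0.4786, 0.2409, 0.146 ])]
rails [array([0.6075, 0.2856]), array([0.4225, 0.346 ]), array([0.5895, 0.2327]), array([0.4173, 0.2853])]
rails [array([0.604, 0.285]), array([0.4207, 0.3449]), array([0.5862, 0.2326]), array([0.4155, 0.2847])]
[(array([0.5031, 0.306 , 0.2207]), np.float64(0.06906280858498598)), (array([0.5033, 0.3431, 0.1472]), np.float64(0.00034004349380209513))] [(array([0.4773, 0.2422, 0.1484]), np.float64(0.003150429479321515)), (array([0.4771, 0.2791, 0.077 ]), np.float64(0.08176169774391162))]
```

The black bar across the rack's rails (top 237–276, 198–209; scene 280–302, 224–250) is the key: shaft hanging down between the rails. Bore at top (369,199), scene (195,215).

```bash
cat > plan.py <<'E'
# plan.py: prints shift/turn between successive poses (x,y,z,phi_deg); first from measured pose
import sys,json,numpy as np
from rig import robot
def cur():
    s=robot.observe(); q=s["tool_rot"]
    return [*s["tool_pos"],np.degrees(2*np.arctan2(q[2],q[1]))]
def plan(ps,start=None):
    c=np.array(start if start is not None else cur(),float); print("from",np.round(c,4))
    for p in ps:
        p=np.array(p,float); a=np.radians(c[3]); d=p-c
        print([round(float(v),4) for v in (d[0]*np.cos(a)+d[1]*np.sin(a), d[0]*np.sin(a)-d[1]*np.cos(a), -d[2])], round(float(-((d[3]+180)%360-180)),1)); c=p
if __name__=="__main__":
    A=json.loads(sys.argv[1]); plan(A, json.loads(sys.argv[2]) if len(sys.argv)>2 else None)
E
python3 plan.py '[[0.36,-0.48,0.33,40],[0.55,-0.25,0.33,60],[0.56,0,0.33,76],[0.52,0.22,0.28,76],[0.49,0.292,0.22,76]]' '[0.166,-0.629,0.214,14.8]'
```

```text
from [ 0.166 -0.629  0.214 14.8  ]
[0.2256, -0.0945, -0.116] -25.2
[0.2934, -0.0541, -0.0] -20.0
[0.2215, -0.1163, -0.0] -16.0
[0.2038, -0.092, 0.05] -0.0
[0.0626, -0.0465, 0.06] -0.0
```

Call:
{"op": "send_rows", "data": {
  "steps": [
    [0.09,-0.04,-0.05,-6],
    [0.13,-0.055,-0.08,-12],
    [0.18,-0.075,-0.105,-18],
    [0.22,-0.09,-0.116,-24],
    [0.2256,-0.0945,-0.116,-25.2]
  ],
  "gripper": 1,
  "newtons": 60
}}

```text
time_s: 1.6
tool_pos: [0.3453, -0.491, 0.3244]
tool_rot: [0.001, 0.939, 0.343, 0.0]
ft_force: [0.7, 0.1, -0.9]
opening: 0.085
grip_force: 0.0
```

Call:
{"op": "send_rows", "data": {
  "steps": [
    [0.049,-0.009,0,-5],
    [0.098,-0.018,0,-10],
    [0.147,-0.027,0,-15],
    [0.196,-0.036,0,-20],
    [0.245,-0.045,0,-20]
  ]
}}

```text
time_s: 2.1
tool_pos: [0.5039, -0.2984, 0.3233]
tool_rot: [0.0, 0.866, 0.5, 0.0]
ft_force: [1.3, -0.4, -0.8]
opening: 0.0857
grip_force: 0.0
```

Call:
{"op": "send_rows", "data": {
  "steps": [
    [0.0634,-0.0258,0,-4],
    [0.1056,-0.0477,0,-8],
    [0.1478,-0.0696,0,-12],
    [0.19,-0.0915,0,-16],
    [0.233,-0.114,0,-16]
  ]
}}

```text
time_s: 2.6
tool_pos: [0.5202, -0.0488, 0.3232]
tool_rot: [0.001, 0.788, 0.616, 0.0]
ft_force: [0.5, 0.2, 0.2]
opening: 0.0854
grip_force: 0.0
```

```bash
python3 plan.py '[[0.50,0.22,0.27,76],[0.49,0.292,0.20,76]]'
```

```text
from [ 5.20200e-01 -4.88000e-02  3.23200e-01  7.60454e+01]
[0.256, -0.0844, 0.0532] 0.0
[0.0674, -0.0271, 0.07] -0.0
```

Call:
{"op": "send_rows", "data": {
  "steps": [
    [0.045,-0.015,0.009,0],
    [0.09,-0.03,0.018,0],
    [0.135,-0.045,0.027,0],
    [0.18,-0.06,0.036,0],
    [0.22,-0.0725,0.045,0]
  ]
}}

```text
time_s: 3.1
tool_pos: [0.5027, 0.1827, 0.2781]
tool_rot: [0.001, 0.788, 0.616, 0.0]
ft_force: [-0.4, -0.2, -0.3]
opening: 0.0854
grip_force: 0.0
```

Call:
{"op": "send_rows", "data": {
  "steps": [
    [0.035,-0.013,0.025,0],
    [0.07,-0.026,0.05,0],
    [0.1,-0.039,0.075,0],
    [0.1,-0.039,0.078,0],
    [0.1,-0.039,0.078,0]
  ]
}}

```text
time_s: 3.6
tool_pos: [0.489, 0.2869, 0.199]
tool_rot: [-0.0, 0.787, 0.616, -0.001]
ft_force: [-0.2, -0.8, 0.5]
opening: 0.0854
grip_force: 0.0
```

```bash
python3 plan.py '[[0.49,0.292,0.147,76]]'; python3 - <<'E'
from m import *
print(robot.observe()["joint_pos"],robot.tip_reach)
r=lambda im,x,y,w,h,k:cv2.resize(im[y:y+h,x:x+w],None,fx=k,fy=k,interpolation=cv2.INTER_CUBIC)
cv2.imwrite("pics/c3.png",np.hstack([r(T["pixels"],215,150,100,110,4),r(S["pixels"],240,190,100,110,4)]))
E
```

```text
from [ 0.489   0.2869  0.199  76.0967]
[0.0052, -0.0002, 0.052] 0.1
[ 0.2091  0.2589 -0.9099  1.6554  0.2108  1.3297 -0.9819] 0.011
```

View pics/c3.png

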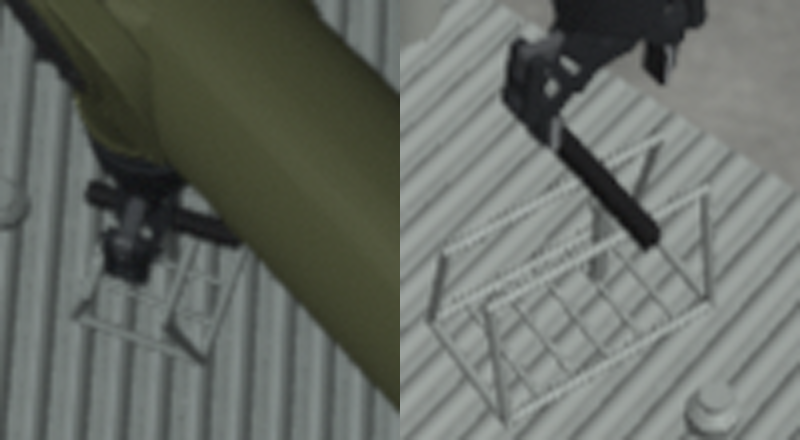

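Call:
{"op": "send_rows", "data": {
  "steps": [
    [0.003,0,0.02,0],
    [0.005,0,0.035,0],
    [0.005,0,0.045,0],
    [0.005,0,0.05,0],
    [0.005,0,0.05,0]
  ]
}}

```text
time_s: 4.2
tool_pos: [0.4909, 0.2908, 0.1493]
tool_rot: [-0.0, 0.788, 0.615, -0.001]
ft_force: [0.1, -0.1, -0.5]
opening: 0.0855
grip_force: 0.0
```

Call:
{"op": "send_rows", "data": {
  "steps": [
    [0,0,0,0],
    [0,0,0,0],
    [0,0,0,0],
    [0,0,0,0],
    [0,0,0,0]
  ],
  "gripper": 0,
  "newtons": 60
}}

```text
time_s: 4.7
tool_pos: [0.4911, 0.2916, 0.15]
tool_rot: [0.0, 0.788, 0.615, 0.0]
ft_force: [-1.2, 0.2, -0.3]
opening: 0.0119
grip_force: 0.0
```

Call:
{"op": "send_rows", "data": {
  "steps": [
    [0,0,0,0],
    [0,0,0,0],
    [0,0,-0.002,0],
    [0,0,-0.005,0],
    [0,0,-0.005,0]
  ]
}}

```text
time_s: 5.2
tool_pos: [0.4913, 0.2917, 0.1554]
tool_rot: [0.0, 0.788, 0.615, 0.0]
ft_force: [0.1, 0.0, 0.1]
opening: 0.0002
grip_force: 0.0
```

```bash
python3 - <<'E'
from m import *
r=lambda im,x,y,w,h,k:cv2.resize(im[y:y+h,x:x+w],None,fx=k,fy=k,interpolation=cv2.INTER_CUBIC)
cv2.imwrite("pics/c4.png",np.hstack([r(T["pixels"],215,150,100,110,4),r(S["pixels"],240,190,100,110,4)]))
for p in [(.491,.2917,.1554),(.491,.2917,.1444)]: print(proj(T,p),proj(S,p))
E
```

```text
[255.7221 202.1451] [290.0924 234.6839]
[255.9319 203.1581] [289.9143 237.0316]
```

View pics/c4.png

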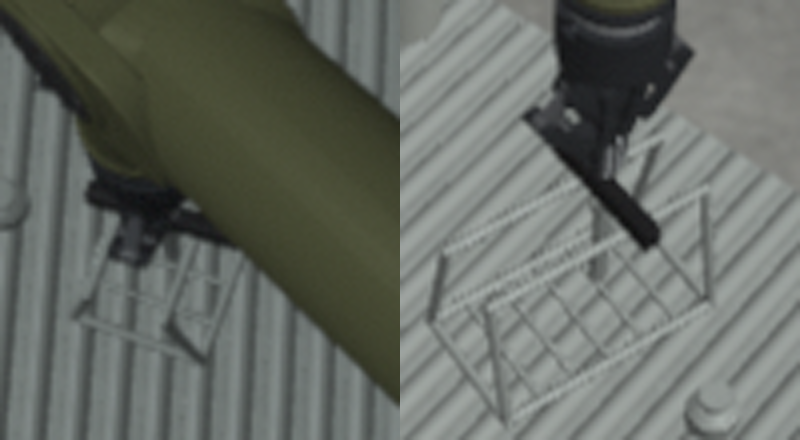

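Call:
{"op": "send_rows", "data": {
  "steps": [
    [0,0,0.001,0],
    [0,0,0.002,0],
    [0,0,0.003,0],
    [0,0,0.004,0]
  ]
}}

```text
time_s: 5.7
tool_pos: [0.4909, 0.2914, 0.1507]
tool_rot: [0.0, 0.788, 0.615, -0.0]
ft_force: [-0.6, 0.1, 0.5]
opening: 0.0002
grip_force: 0.0
```

Call:
{"op": "send_rows", "data": {
  "steps": [
    [0,0,0.001,0],
    [0,0,0.002,0],
    [0,0,0.003,0]
  ]
}}

```text
time_s: 6.0
tool_pos: [0.491, 0.2915, 0.1477]
tool_rot: [0.0, 0.788, 0.615, -0.0]
ft_force: [-0.1, -0.9, -0.4]
opening: 0.0
grip_force: 0.0
```

```bash
python3 - <<'E'
from m import *
r=lambda im,x,y,w,h,k:cv2.resize(im[y:y+h,x:x+w],None,fx=k,fy=k,interpolation=cv2.INTER_LANCZOS4)
a=r(S["pixels"],262,200,66,66,9); a=cv2.convertScaleAbs(a,alpha=1.8,beta=25)
cv2.imwrite("pics/c5.png",a)
for p in [(.491,.2915,.1367),(.491,.2915,.1477)]: print(9*(proj(S,p)-[262,200]+.5))
print(dark(S,270,215,45,45,50))
E
```

```text
[254.1053 352.085 ]
[255.6917 331.1335]
(((289.60272216796875, 232.60916137695312), (29.713632583618164, 36.13492965698242), 1.7357046604156494), np.int32(420), array([290.9405, 228.181 ]))
```

View pics/c5.png

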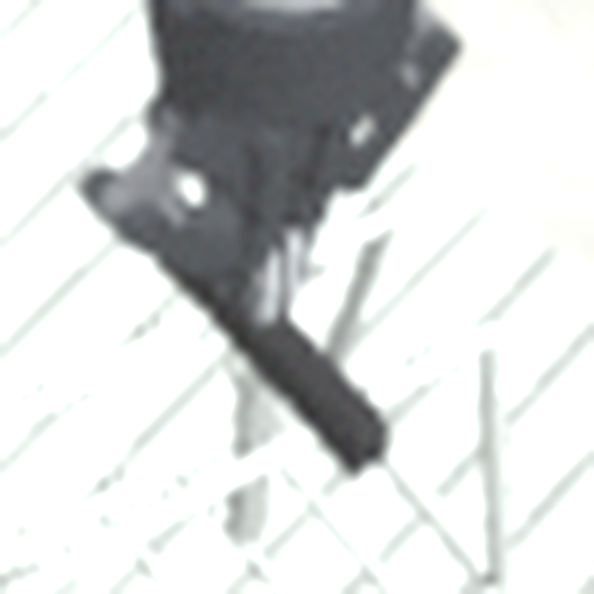

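Call:
{"op": "send_rows", "data": {
  "steps": [
    [0,0,0.001,0],
    [0,0,0.002,0]
  ]
}}

```text
time_s: 6.3
tool_pos: [0.491, 0.2915, 0.1458]
tool_rot: [0.0, 0.788, 0.615, 0.0]
ft_force: [0.3, 0.1, -0.8]
opening: 0.0002
grip_force: 0.0
```

```bash
python3 - <<'E'
from m import *
np.set_printoptions(precision=3,suppress=True)
print(robot.observe()["ft_force"],robot.observe()["tool_pos"])
for p in [(0,0,0),(0,0,.02),(.4898,.2934,.157),(.4898,.2934,.135)]: print(proj(T,p),proj(S,p))
# tip & gripper visible segments in scene, wide crop
r=lambda im,x,y,w,h,k:cv2.resize(im[y:y+h,x:x+w],None,fx=k,fy=k,interpolation=cv2.INTER_LANCZOS4)
o=np.hstack([r(S["pixels"],265,205,44,66,9),r(T["pixels"],230,180,44,66,9)])
cv2.imwrite("pics/c6.png",cv2.convertScaleAbs(o,alpha=2.2,beta=0))
E
```

```text
[ 0.627 -0.48   0.548] [0.491 0.291 0.146]
[353.734 394.22 ] [307.584 134.947]
[355.086 395.782] [307.978 130.859]
[255.024 202.403] [290.877 234.389]
[255.454 204.408] [290.513 239.064]
```

View pics/c6.png

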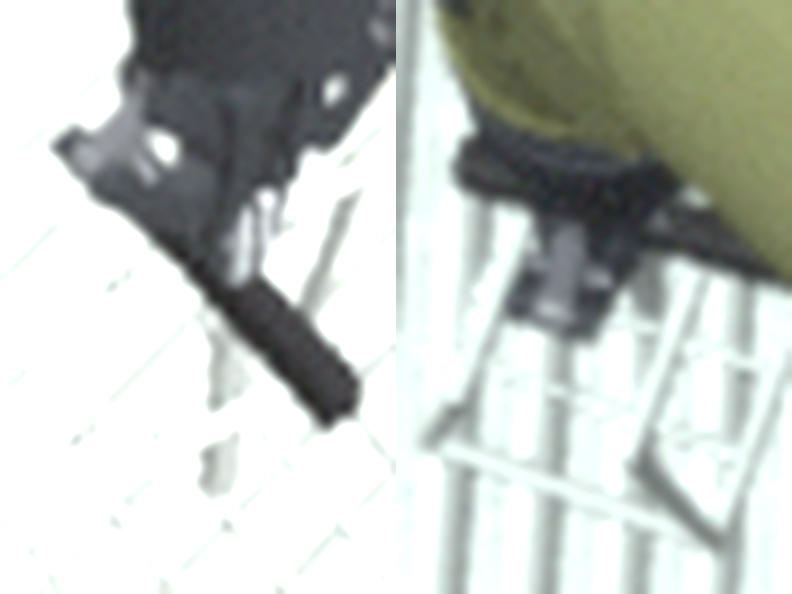

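```bash
python3 - <<'E'
from m import *
np.set_printoptions(precision=1,suppress=True)
c=np.array([.489,.2869]);a=np.radians(76.1);ty=np.array([np.sin(a),-np.cos(a)])
for z in (.18,.19,.2,.21,.22):
    print(z,[proj(S,[*(c+s*ty),z]) for s in(-.05,0,.05)])
E
```

```text
0.18 [array([303.8, 219.3]), array([289.6, 228. ]), array([274.9, 236.8])]
0.19 [array([304.1, 217.1]), array([289.7, 225.7]), array([274.9, 234.6])]
0.2 [array([304.3, 214.8]), array([289.9, 223.5]), array([275. , 232.4])]
0.21 [array([304.6, 212.5]), array([290. , 221.2]), array([275.1, 230.1])]
0.22 [array([304.8, 210.2]), array([290.2, 218.9]), array([275.2, 227.9])]
```

Call:
{"op": "send_rows", "data": {
  "steps": [
    [0,0,-0.03,0],
    [0,0,-0.06,0],
    [0,0,-0.09,0],
    [0,0,-0.1,0],
    [0,0,-0.1,0]
  ]
}}

```text
time_s: 7.0
tool_pos: [0.4917, 0.2921, 0.2472]
tool_rot: [0.0, 0.788, 0.615, 0.001]
ft_force: [0.3, -0.5, 0.0]
opening: 0.0001
grip_force: 0.0
```

```bash
python3 - <<'E'
from m import *
np.set_printoptions(precision=3,suppress=True)
s=robot.observe(); p=s["tool_pos"]; print(p)
for dz in (-.02,-.011,0,.011): print(dz,proj(S,p+[0,0,dz])-[265,185])
g=cv2.cvtColor(S["pixels"],cv2.COLOR_BGR2GRAY)[185:240,265:320]
for i,r in enumerate(g): print(i,"".join(" .:-=+*#%@"[min(9,v//20)] for v in r))
print([ (np.round(d["location"]),d["conf"]) for d in robot.find_in("scene","key_handle")])
E
```

```text
[0.491 0.291 0.245]
-0.02 [26.159 34.001]
-0.011 [26.318 31.899]
0 [26.515 29.3  ]
0.011 [26.714 26.667]
0 ******+++***++=:...............................:+******
1 +*****+++*++++-.:.............................:=+******
2 ******++*++++=:.::............................-+*******
3 *****++*++++++-::::....................=-:...:+********
4 **********+**+---:..........:::.......:+=:..:=*********
5 *************+=--:..:........:........:=-:..-+*********
6 ************+=---:....................:-:..:+**********
7 ##*******+*++----:....................::..:=***********
8 ###****+=====-----::......................-+***********
9 #####*+=:::-------==:....................:+************
10 ####**=:::-------=++-:..................:=*************
11 ###***=::---------++=:..................-+*************
12 ##*****=:----:----=+=:..............---=+**************
13 #****##*=---::::---==:::...........:=+++***************
14 *+**####*=:::::.:=-::::::..........-+++****************
15 +*######**-.::...-:::::::.........:=++*****************
16 *######*##=:........:::::......:..-+*******************
17
[... 1627 characters left out ...]
*##+-=**##*+**########
45 #*##*++*######*=:.......-=*###**+###+-=*##*+**########*
46 *##*++*##%#####*=........-+#**+*##%*==+##*+**#########+
47 *#*+**##%######*+-. ......-+++*####+-=*#****#########*+
48 #*++*#########*+**=........-=*#####==+*****#########*+*
49 *++*#########*+**#*=:.......-*####*==**+**#########*+*#
50 +**#########*++#*#%*=........+###*=-=*+**########**+**#
51 **#########*++*#%%#*+-.......:+##+===+**#########**####
52 *#########*++#####****-.......:+*+-=++*#######**#######
53 ##%######***#####**##*=: ......:+=-=+*######***##%#**##
54 ###############*#####*+=:.......:-=+*#####***##%##++*##
[(array([292., 241.]), 0.76), (array([440., 307.]), 0.53), (array([354., 201.]), 0.51)]
```

Call:
{"op": "send_rows", "data": {
  "steps": [
    [0,0,0.03,0],
    [0,0,0.06,0],
    [0,0,0.08,0],
    [0,0,0.08,0],
    [0,0,0.08,0]
  ],
  "gripper": 1
}}

```text
time_s: 7.65
tool_pos: [0.4905, 0.2913, 0.1652]
tool_rot: [-0.0, 0.788, 0.616, -0.001]
ft_force: [1.4, 0.9, 0.2]
opening: 0.0724
grip_force: 0.0
```

Call:
{"op": "send_rows", "data": {
  "steps": [
    [0,0,0.015,0],
    [0,0,0.025,0],
    [0,0,0.03,0],
    [0,0,0.037,0],
    [0,0,0.037,0]
  ]
}}

```text
time_s: 8.15
tool_pos: [0.4905, 0.2911, 0.1279]
tool_rot: [-0.0, 0.788, 0.615, -0.001]
ft_force: [0.5, -0.6, -0.6]
opening: 0.0851
grip_force: 0.0
```

Call:
{"op": "send_rows", "data": {
  "steps": [
    [0,0,0,0],
    [0,0,0,0],
    [0,0,0,0],
    [0,0,0,0],
    [0,0,0,0]
  ],
  "gripper": 0,
  "newtons": 60
}}

```text
time_s: 8.65
tool_pos: [0.491, 0.2916, 0.1292]
tool_rot: [0.0, 0.788, 0.615, 0.0]
ft_force: [-1.9, -2.1, 4.2]
opening: 0.0133
grip_force: 62.5
```

Call:
{"op": "send_rows", "data": {
  "steps": [
    [0,0,0,0],
    [0,0,0,0]
  ]
}}

```text
time_s: 8.85
tool_pos: [0.4911, 0.2917, 0.1293]
tool_rot: [0.0, 0.788, 0.615, 0.0]
ft_force: [-1.8, -0.1, 2.4]
opening: 0.013
grip_force: 61.5
```

Call:
{"op": "send_rows", "data": {
  "steps": [
    [0,0,-0.01,0],
    [0,0,-0.03,0],
    [0,0,-0.06,0],
    [0,0,-0.09,0],
    [0,0,-0.12,0]
  ]
}}

```text
time_s: 9.35
tool_pos: [0.4906, 0.2912, 0.2499]
tool_rot: [0.0, 0.788, 0.616, -0.0]
ft_force: [0.5, -0.4, -2.6]
opening: 0.0132
grip_force: 60.9
```

Call:
{"op": "send_rows", "data": {
  "steps": [
    [0,0,-0.03,0],
    [0,0,-0.03,0],
    [0,0,-0.03,0]
  ]
}}

```text
time_s: 9.65
tool_pos: [0.491, 0.2915, 0.279]
tool_rot: [0.0, 0.788, 0.615, 0.0]
ft_force: [-0.2, -0.5, -3.0]
opening: 0.0133
grip_force: 61.0
```

```bash
cat > asc.py <<'E'
def asc(f,x,y,w,h,k=20):
    import cv2
    g=cv2.cvtColor(f["pixels"],cv2.COLOR_BGR2GRAY)[y:y+h,x:x+w]
    for i,r in enumerate(g): print(y+i,"".join(" .:-=+*#%@"[min(9,v//k)] for v in r))
E
python3 - <<'E'
from m import *; from asc import asc
np.set_printoptions(precision=1,suppress=True)
s=robot.observe(); p=s["tool_pos"]; print(np.round(p,4),s["ft_force"],s["opening"],s["grip_force"])
for dz in (.02,0,-.011,-.111): print(dz,proj(S,p+[0,0,dz]),proj(T,p+[0,0,dz]))
asc(S,268,190,46,60)
E
```

```text
[0.5 0.3 0.3] [ 0.3 -0.2 -2.2] 0.013304944842861046 60.955238342285156
0.02 [292.5 201.3] [252.9 187.3]
0 [292.1 206.3] [253.4 189.7]
-0.011 [291.9 209. ] [253.7 190.9]
-0.111 [290.2 232. ] [255.8 201.4]
190 ****+=-:.:::::-:..::..............:+**********
191 ******=:.....::::::::....:........-+**********
192 *******=:......::::::.........-=-:+***********
193 #******+=:......:::::.........-+==+***********
194 ##*****+++-:......:::.........:+==+***********
195 #*******+++-:.................:+-=+***********
196 *+*###***+++=:...........:....:=-=+***********
197 ***####**++++=::........--:...:+-++***********
198 **######***+++=-:......:==:...-+=++***********
199 *########****+++-:....:-+=:...-+++++**********
200 #####*##*+****+*+-....:-+=:...=+++++**********
201 ####**#***####***=:...:-+-:...-+++************
202 ######***######**+-:..:-+-:...:=++************
203 #####***########**+-..:-+-.....:=+************
204 ####***#########***+-::=+-......:=************
205 ####**#########***##*=-==: ......:=***********
206 ##***#########***####+=+=. .......:=**********
207 #***#########***#####+=++
[... 1463 characters left out ...]
++*#%%%**###*+*######+===+**#########
237 #######*++*####***#**+*#######+-=++*#######**#
238 ######***#####**###*+*#######*=-=+*######***##
239 ############*#####*+*########*==+*#####***##%#
240 ##*####%########**+*#########+-=*#####**####**
241 ***#%%#########**+*########**===*#########***#
242 *#%%#*#########*+*#######***#*+*#######%****##
243 #%#**########**+*########*##%*+*#####%#*++*###
244 #***#########*+*###%##*######*+**##%#**++*####
245 ***#########*+*#####**####**##**###***++*#####
246 *##########++*######*##%****#######**++*######
247 ##########++*#####*#%##*+**##%%#*+*#*+*#######
248 #########++*####*##%#*++**#%%##**++***########
249 ########*+*#########*++*##%#***##+=*#*########
```

```bash
python3 plan.py '[[0.52,0.13,0.26,105],[0.547,-0.034,0.22,135]]'
```

```text
from [ 0.4904  0.2908  0.2774 75.9681]
[-0.1488, 0.0677, 0.0174] -29.0
[-0.1654, -0.0164, 0.04] -30.0
```

Call:
{"op": "send_rows", "data": {
  "steps": [
    [-0.015,0.007,0.002,-5],
    [-0.045,0.021,0.005,-11],
    [-0.08,0.037,0.01,-17],
    [-0.115,0.053,0.014,-23],
    [-0.1488,0.0677,0.0174,-29]
  ]
}}

```text
time_s: 10.25
tool_pos: [0.5199, 0.1285, 0.2596]
tool_rot: [-0.001, 0.607, 0.794, -0.001]
ft_force: [0.2, -0.4, -2.4]
opening: 0.0135
grip_force: 61.0
```

Call:
{"op": "send_rows", "data": {
  "steps": [
    [-0.04,-0.004,0.01,-6],
    [-0.08,-0.008,0.02,-12],
    [-0.12,-0.012,0.03,-18],
    [-0.15,-0.015,0.04,-24],
    [-0.165,-0.0165,0.04,-30]
  ]
}}

```text
time_s: 10.75
tool_pos: [0.5454, -0.0376, 0.218]
tool_rot: [-0.003, 0.383, 0.924, -0.001]
ft_force: [-0.8, -0.1, -2.1]
opening: 0.0133
grip_force: 61.0
```

Call:
{"op": "send_rows", "data": {
  "steps": [
    [0,0,0.02,0],
    [0,0,0.04,0],
    [0,0,0.055,0],
    [0,0,0.055,0],
    [0,0,0.055,0]
  ]
}}

```text
time_s: 11.25
tool_pos: [0.547, -0.0327, 0.1662]
tool_rot: [-0.0, 0.383, 0.924, -0.0]
ft_force: [-0.2, -0.4, -2.9]
opening: 0.013
grip_force: 60.9
```

```bash
python3 - <<'E'
from m import *; from asc import asc
np.set_printoptions(precision=2,suppress=True)
s=robot.observe(); p=s["tool_pos"]; q=s["tool_rot"]; print(np.round(p,4),np.degrees(2*np.arctan2(q[2],q[1])),s["joint_pos"],s["ft_force"],s["opening"],s["grip_force"])
for P in ([*p[:2],.067],[.547,-.034,.036]): print(P,proj(S,P),proj(T,P))
asc(S,165,170,60,56)
asc(T,345,170,60,50)
E
```

```text
[ 0.55 -0.03  0.17] 134.99238374080974 [ 0.74  0.21 -0.82  1.75  0.16  1.25  0.67] [-0.13  0.21 -2.35] 0.013210915128363313 60.90967655181885
[np.float64(0.5479519957939528), np.float64(-0.03272790515921223), 0.067] [193.78 208.39] [370.37 195.98]
[0.547, -0.034, 0.036] [194.72 214.27] [368.48 199.05]
170 +*#***++*#%%#*++-..=++=:....:**###%######**##%#####***##%%##
171 +*###**++#%##*++-.:-+++-:...:*##%%######*###%#####*+*##%%###
172 *+****#++#####++=:.-+++-....=*#%######**###%######**##%%####
173 #*++*##*+**###+++=-=+++-:-::*#%######**##%%######**##%#####*
174 #*****#*++*##*+++=--==+-:-::*%######**##%%####*#*###%#####**
175 **###**++**#*#*++-:-===-:::.*######**##%#####***###%###*##**
176 ###%##+++***##*+=-:-===-:::.+*###**###%######**##%%######**#
177 #%%###**+*#####+=-::---:::..=*#*****#***++++**##%%######*###
178 %%######*+*####++-.:::::...:-++==++===----::+##%#####***###%
179 #####**+++=++++==:...::....:::..............-#%######**##%%#
180 #####*+---:::::.......:.....:...............-#######**##%%##
181 ####**=..............:.....--:..............:*#####**##%####
182 ##**##=......
[... 5392 characters left out ...]
*+=-------------====+++++++++++====++++++++=+++++*
210 *+===++++**+=--======------------=+++++**+===++++++++=+++++*
211 *+===++++**+===++++**+=--===-=---=+++++**+===++++++++=+++++*
212 *+===++++**+===++++**+===++++++===+++++**+===++++++++=+++++*
213 *+===++++**+===++++**+===++++**+==+++++**+===++++++++=+++++*
214 *+===++++**+===++++**+===++++**+==+++++**+===++++++++=+++++*
215 *+===++++**+===++++**+===++++**+==+++++**+===+++++++===++++*
216 *+===++++**+===++++**+===++++**+==+++++**+===+++++++===++++*
217 *+===++++**+===++++**+===++++**+==+++++**+===+++++++===+++++
218 *+===++++**+===++++**+===++++**+==+++++**+===+++++++===+++==
219 *+===++++**+===++++**+===++++**+==+++++**+===+++++++===+====
```

Call:
{"op": "send_rows", "data": {
  "steps": [
    [0,0,0.008,0],
    [0,0,0.016,0],
    [0,0,0.022,0],
    [0,0,0.026,0],
    [0,0,0.026,0]
  ]
}}

```text
time_s: 11.85
tool_pos: [0.5467, -0.0329, 0.1396]
tool_rot: [-0.001, 0.383, 0.924, -0.0]
ft_force: [0.5, 0.0, -2.8]
opening: 0.0135
grip_force: 60.9
```

```bash
python3 - <<'E'
from m import *; from asc import asc
np.set_printoptions(precision=2,suppress=True)
s=robot.observe(); p=s["tool_pos"]; print(np.round(p,4),s["ft_force"])
for P in ([*p[:2],.041],[*p[:2],.121],[.547,-.034,.036]): print(P,proj(S,P),proj(T,P))
asc(S,175,185,40,38)
E
```

```text
[ 0.55 -0.03  0.14] [ 0.4  -0.09 -2.15]
[np.float64(0.5473329523743365), np.float64(-0.0328978989267963), 0.041] [194.74 213.51] [368.48 198.49]
[np.float64(0.5473329523743365), np.float64(-0.0328978989267963), 0.121] [192.03 196.84] [374.77 191.09]
[0.547, -0.034, 0.036] [194.72 214.27] [368.48 199.05]
185 *++****=:..::::....:::.............=**##
186 ----:::.....::....::...............-*##%
187 ..................:-:..............-*#%#
188 ...........:-:...:--:..............-#%##
189 ...........:=-....==:..............:####
190 ............=-....-=:..............=####
191 ............--....-=::::::--:-==+*+*####
192 ......::::-----==+++=++++++++**#########
193 =-=+++***+++**==+****####*+*##%%#####***
194 *+*##%%###*###+==++*+**#*+*##%%######**#
195 **##%%##**####*+=++*++****##%%######**##
196 *##%%##**######*=+++++***##%%######**##%
197 ##%%###########*==++=+*###%#####****##%%
198 %%#############*==+++*##%%#####***##%%##
199 %#############**==+++##%%#####*+*##%%###
200 #############***==+++#%%###*#***##%%####
201 ############****+=+++#%######**##%%#####
202 ############****+=+++#####
[... 214 characters left out ...]
##+=+++####%%######**##%%
208 ##**#############*=+++*##########**##%%#
209 #**##############*==++*#########**##%%##
210 *++*##############+=++*#######***##%%###
211 ******############+=+++*######*##%%#####
212 ##**++*##########*+=++=+*#######%%######
213 #*******########*++=====*#############**
214 *+*###**#######*++=-----*#############**
215 **##%#**#######*+=-----=*######***###**#
216 *##%%#+=*######*=--:::-+######**+*##**##
217 ##%%##+-=+######*=--==+*#####*+++****##%
218 #%%###+=--+*#####*****######*++++***##%%
219 %#####*=---+*#############**+++++**##%%#
220 #######*=---=*###########*++++++**##%%##
221 ####***#*+=--=*#########**+++++*##%%####
222 ####**##%#+=--=+######**++++++*##%%#####
```

Call:
{"op": "send_rows", "data": {
  "steps": [
    [0,0,0.002,0],
    [0,0,0.004,0],
    [0,0,0.005,0],
    [0,0,0.005,0]
  ]
}}

```text
time_s: 12.35
tool_pos: [0.5472, -0.033, 0.1353]
tool_rot: [-0.0, 0.383, 0.924, -0.0]
ft_force: [0.1, 0.3, -1.8]
opening: 0.0133
grip_force: 60.9
```

Call:
{"op": "send_rows", "data": {
  "steps": [
    [0,0,0.001,0],
    [0,0,0.002,0],
    [0,0,0.003,0]
  ]
}}

```text
time_s: 12.65
tool_pos: [0.5473, -0.033, 0.1324]
tool_rot: [0.0, 0.383, 0.924, -0.0]
ft_force: [-0.8, 0.5, -2.3]
opening: 0.0129
grip_force: 60.9
```

Call:
{"op": "send_rows", "data": {
  "steps": [
    [0,0,0.001,0],
    [0,0,0.002,0]
  ]
}}

```text
time_s: 12.85
tool_pos: [0.5473, -0.033, 0.1304]
tool_rot: [0.0, 0.383, 0.924, -0.0]
ft_force: [-1.2, 0.2, -2.8]
opening: 0.0135
grip_force: 60.9
```

Call:
{"op": "send_rows", "data": {
  "steps": [
    [0,0,0.001,0],
    [0,0,0.002,0]
  ]
}}

```text
time_s: 13.05
tool_pos: [0.5473, -0.033, 0.1284]
tool_rot: [0.0, 0.383, 0.924, -0.0]
ft_force: [0.2, -0.1, -2.3]
opening: 0.0132
grip_force: 60.9
```

Call:
{"op": "send_rows", "data": {
  "steps": [
    [0,0,0.001,0],
    [0,0,0.002,0]
  ]
}}

```text
time_s: 13.25
tool_pos: [0.5473, -0.0329, 0.1264]
tool_rot: [-0.0, 0.383, 0.924, -0.0]
ft_force: [0.1, 0.2, -3.1]
opening: 0.0133
grip_force: 60.9
```

Call:
{"op": "send_rows", "data": {
  "steps": [
    [0,0,0.001,0],
    [0,0,0.001,0]
  ]
}}

```text
time_s: 13.45
tool_pos: [0.5472, -0.033, 0.1253]
tool_rot: [-0.0, 0.383, 0.924, -0.0]
ft_force: [-0.7, 0.7, -2.1]
opening: 0.0132
grip_force: 60.9
```

Call:
{"op": "send_rows", "data": {
  "steps": [
    [0,0,0.001,0],
    [0,0,0.001,0]
  ]
}}

```text
time_s: 13.65
tool_pos: [0.5472, -0.033, 0.1244]
tool_rot: [-0.0, 0.383, 0.924, -0.0]
ft_force: [-0.7, 0.3, -1.7]
opening: 0.0128
grip_force: 60.9
```

Call:
{"op": "send_rows", "data": {
  "steps": [
    [0,0,0.001,0],
    [0,0,0.0015,0]
  ]
}}

```text
time_s: 13.85
tool_pos: [0.5473, -0.033, 0.1229]
tool_rot: [-0.0, 0.383, 0.924, -0.0]
ft_force: [-0.2, 0.5, -2.5]
opening: 0.0133
grip_force: 60.9
```

Call:
{"op": "send_rows", "data": {
  "steps": [
    [0,0,0.001,0],
    [0,0,0.0015,0]
  ]
}}

```text
time_s: 14.05
tool_pos: [0.5472, -0.0329, 0.1213]
tool_rot: [-0.0, 0.383, 0.924, -0.0]
ft_force: [-0.6, 0.8, -1.8]
opening: 0.0131
grip_force: 60.9
```

Call:
{"op": "send_rows", "data": {
  "steps": [
    [0,0,0.001,0],
    [0,0,0.001,0]
  ]
}}

```text
time_s: 14.25
tool_pos: [0.5475, -0.033, 0.1208]
tool_rot: [0.0, 0.383, 0.924, -0.0]
ft_force: [-0.8, 0.7, 0.1]
opening: 0.0132
grip_force: 61.3
```

Call:
{"op": "send_rows", "data": {
  "steps": [
    [0,0,0.0005,0],
    [0,0,0.001,0]
  ]
}}

```text
time_s: 14.45
tool_pos: [0.5479, -0.033, 0.1203]
tool_rot: [0.001, 0.383, 0.924, 0.0]
ft_force: [-1.3, 0.1, 6.0]
opening: 0.0132
grip_force: 62.1
```

Call:
{"op": "send_rows", "data": {
  "steps": [
    [0,0,0.0005,0],
    [0,0,0.0005,0]
  ]
}}

```text
time_s: 14.65
tool_pos: [0.5481, -0.033, 0.1202]
tool_rot: [0.001, 0.383, 0.924, 0.0]
ft_force: [-1.3, -0.6, 6.5]
opening: 0.0139
grip_force: 62.1
```

Call:
{"op": "send_rows", "data": {
  "steps": [
    [0,0,0,5],
    [0,0,0,10],
    [0,0,0,15],
    [0,0,0,20],
    [0,0,0,25]
  ]
}}

```text
time_s: 15.15
tool_pos: [0.5477, -0.0335, 0.12]
tool_rot: [0.001, 0.575, 0.818, -0.0]
ft_force: [-1.7, -2.0, 6.3]
opening: 0.0131
grip_force: 62.1
```

Call:
{"op": "send_rows", "data": {
  "steps": [
    [0,0,0,5],
    [0,0,0,10],
    [0,0,0,15],
    [0,0,0,20]
  ]
}}

```text
time_s: 15.55
tool_pos: [0.5473, -0.034, 0.1199]
tool_rot: [0.001, 0.709, 0.706, -0.001]
ft_force: [-1.8, -1.9, 5.0]
opening: 0.0133
grip_force: 61.9
```

Call:
{"op": "send_rows", "data": {
  "steps": [
    [0,0,0,5],
    [0,0,0,10],
    [0,0,0,15]
  ]
}}

```text
time_s: 15.85
tool_pos: [0.5473, -0.0341, 0.1198]
tool_rot: [0.001, 0.795, 0.607, -0.001]
ft_force: [-2.0, -1.9, 6.7]
opening: 0.0132
grip_force: 62.0
```

Call:
{"op": "send_rows", "data": {
  "steps": [
    [0,0,-0.0025,0],
    [0,0.002,-0.0025,0],
    [0,0.004,-0.0025,0]
  ]
}}

```text
time_s: 16.15
tool_pos: [0.5511, -0.0336, 0.1211]
tool_rot: [-0.0, 0.793, 0.609, -0.0]
ft_force: [-0.1, 0.4, -2.0]
opening: 0.0134
grip_force: 61.1
```

Call:
{"op": "send_rows", "data": {
  "steps": [
    [0,0.001,0,0],
    [0,0.001,0,0]
  ]
}}

```text
time_s: 16.35
tool_pos: [0.5522, -0.0341, 0.1212]
tool_rot: [-0.0, 0.793, 0.609, -0.0]
ft_force: [0.1, 0.4, -2.6]
opening: 0.0134
grip_force: 61.0
```

Call:
{"op": "send_rows", "data": {
  "steps": [
    [0,0.001,0,0],
    [0,0.001,0,0]
  ]
}}

```text
time_s: 16.55
tool_pos: [0.5532, -0.0345, 0.1213]
tool_rot: [-0.0, 0.793, 0.609, -0.0]
ft_force: [0.1, 0.2, -2.3]
opening: 0.0129
grip_force: 60.9
```

Call:
{"op": "send_rows", "data": {
  "steps": [
    [0,0.001,0,0],
    [0,0.001,0,0]
  ]
}}

```text
time_s: 16.75
tool_pos: [0.5542, -0.0349, 0.1215]
tool_rot: [0.0, 0.794, 0.609, 0.0]
ft_force: [0.3, 0.4, -1.7]
opening: 0.0131
grip_force: 60.9
```

Call:
{"op": "send_rows", "data": {
  "steps": [
    [0,0.001,0,0],
    [0,0.001,0,0]
  ]
}}

```text
time_s: 16.95
tool_pos: [0.5552, -0.0351, 0.1215]
tool_rot: [0.0, 0.794, 0.609, 0.0]
ft_force: [-0.2, -0.7, -1.8]
opening: 0.0131
grip_force: 60.9
```

Call:
{"op": "send_rows", "data": {
  "steps": [
    [0,0.001,0,0],
    [0,0.001,0,0]
  ]
}}

```text
time_s: 17.15
tool_pos: [0.5561, -0.0353, 0.1215]
tool_rot: [0.0, 0.794, 0.609, 0.0]
ft_force: [0.3, -0.7, -1.7]
opening: 0.0129
grip_force: 60.9
```

Call:
{"op": "send_rows", "data": {
  "steps": [
    [0,0.001,0,0],
    [0,0.001,0,0]
  ]
}}

```text
time_s: 17.35
tool_pos: [0.5568, -0.0355, 0.1214]
tool_rot: [-0.0, 0.793, 0.609, -0.0]
ft_force: [-0.7, -0.5, -2.0]
opening: 0.0135
grip_force: 60.9
```

Call:
{"op": "send_rows", "data": {
  "steps": [
    [0,0.001,0,0],
    [0,0.001,0,0]
  ]
}}

```text
time_s: 17.55
tool_pos: [0.5574, -0.0357, 0.1213]
tool_rot: [-0.0, 0.793, 0.609, -0.001]
ft_force: [-1.5, 0.1, -2.0]
opening: 0.0132
grip_force: 61.0
```

```bash
python3 - <<'E'
from m import *; from asc import asc
np.set_printoptions(precision=2,suppress=True)
s=robot.observe(); p=s["tool_pos"]; print(np.round(p,4),s["ft_force"],s["wrist_torque"])
asc(S,172,190,44,42)
asc(T,345,185,50,30)
E
```

```text
[ 0.56 -0.04  0.12] [-2.41  0.8  -1.73] [ 0.13  0.68 -0.01]
190 #*=:....::...-=:....==:+#%%##*###**##%%#####
191 %%*+-:.:-:..:=+-....=+-+#%######**##%%######
192 %##*+==++-..:=+-....-+=+#####***##%%%######*
193 #####**##=...=+-....-++*####***##%%#####***#
194 ###***##%+:..-+=:...:+****#***##%%######**##
195 ###**##%%#=:.-+=:....=+*+****##%%######**##%
196 ##**##%%##*=::==:....:=++***##%%######**##%%
197 #*##%%%####*+===-.....::+*##%%%####***###%%#
198 ###%%%######**++-.......=*#%%%####***##%%###
199 ##%%##########*+-.......:*#%#####*+*##%%####
200 #%%###########*==-.......=#######**##%%#####
201 %%#############+==-......:+#####**##%%######
202 %##############*===-......-+*##**##%%######*
203 ################+=+=:......-*#*##%%%#####***
204 ################+=++=:...::.+*##%%######**##
205 ################*=+++-......+##%%#####***##%
206 ################*+=+++=:....=#%%######**##%%
207 ######*##########+=++**=:..-+#%######**##%%#
208 #################+=+++#*=::+########**##%%##
209 ####**###########+=+++*#*+*########**##%%###
210 ##**++*##########*=+++*##########**###%%####
211 #*+****
[... 1967 characters left out ...]
*+===++++++=-:::-=++++++++++++++++++++++
203 *+===++++**+==++++++++=---=+++++++++++++++++++++++
204 *+===++++**+==++++++++++++++++++++++++++++++++++++
205 *+===++++**+==++++++++++++++++++++++++++++++++++++
206 *+===++++**+==++++++++++++++++++++++++++++++++++++
207 *+===++++**+==++++++++++++++++++++++++++++++++++++
208 *+===++++**+=----====++++++++++++++====+++++++++++
209 *+===++++**+=-------------====+++++++++++====+++++
210 *+===++++**+=--======------------=+++++**+===+++++
211 *+===++++**+===+++++++=--=====---=+++++**+===+++++
212 *+===++++**+===++++**+===+++++++==+++++**+===+++++
213 *+===++++**+===++++**+===++++**+==+++++**+===+++++
214 *+===++++**+===++++**+===++++**+==+++++**+===+++++
```

Call:
{"op": "send_rows", "data": {
  "steps": [
    [0,-0.005,0,0],
    [0,-0.0088,0,0],
    [0.003,-0.0088,0,0],
    [0.004,-0.0088,0,0],
    [0.004,-0.0088,0,0]
  ]
}}

```text
time_s: 18.15
tool_pos: [0.5507, -0.0295, 0.1217]
tool_rot: [0.0, 0.793, 0.609, 0.0]
ft_force: [-0.2, 0.4, -1.8]
opening: 0.013
grip_force: 60.9
```

Call:
{"op": "send_rows", "data": {
  "steps": [
    [0.001,0,0,0],
    [0.001,0,0,0]
  ]
}}

```text
time_s: 18.35
tool_pos: [0.5509, -0.029, 0.1215]
tool_rot: [0.0, 0.794, 0.609, -0.0]
ft_force: [0.1, -1.1, -1.8]
opening: 0.0135
grip_force: 61.0
```

Call:
{"op": "send_rows", "data": {
  "steps": [
    [0.001,0,0,0],
    [0.001,0,0,0]
  ]
}}

```text
time_s: 18.55
tool_pos: [0.551, -0.0283, 0.1215]
tool_rot: [0.0, 0.794, 0.608, -0.0]
ft_force: [-0.6, -1.3, -1.3]
opening: 0.0133
grip_force: 61.0
```

Call:
{"op": "send_rows", "data": {
  "steps": [
    [0.001,0,0,0],
    [0.001,0,0,0]
  ]
}}

```text
time_s: 18.75
tool_pos: [0.5512, -0.0276, 0.1215]
tool_rot: [0.0, 0.794, 0.608, -0.0]
ft_force: [-0.0, -2.7, -0.6]
opening: 0.0132
grip_force: 61.1
```

Call:
{"op": "send_rows", "data": {
  "steps": [
    [-0.005,0,0,0],
    [-0.01,0,0,0],
    [-0.0135,0,0,0],
    [-0.014,0,0,0],
    [-0.014,0,0,0]
  ]
}}

```text
time_s: 19.25
tool_pos: [0.5476, -0.0402, 0.1215]
tool_rot: [-0.0, 0.794, 0.608, 0.0]
ft_force: [-0.6, 0.8, -2.2]
opening: 0.0134
grip_force: 61.0
```

Call:
{"op": "send_rows", "data": {
  "steps": [
    [-0.001,0,0,0],
    [-0.001,0,0,0]
  ]
}}

```text
time_s: 19.45
tool_pos: [0.5474, -0.0412, 0.1215]
tool_rot: [0.0, 0.793, 0.609, 0.0]
ft_force: [0.3, 0.3, -2.5]
opening: 0.0131
grip_force: 61.0
```

Call:
{"op": "send_rows", "data": {
  "steps": [
    [-0.001,0,0,0],
    [-0.001,0,0,0]
  ]
}}

```text
time_s: 19.65
tool_pos: [0.5471, -0.0423, 0.1215]
tool_rot: [0.0, 0.794, 0.609, -0.0]
ft_force: [-0.1, -0.2, -2.2]
opening: 0.013
grip_force: 61.0
```

Call:
{"op": "send_rows", "data": {
  "steps": [
    [-0.001,0,0,0],
    [-0.001,0,0,0]
  ]
}}

```text
time_s: 19.85
tool_pos: [0.5468, -0.0433, 0.1215]
tool_rot: [0.0, 0.794, 0.609, -0.0]
ft_force: [-0.1, 0.4, -3.3]
opening: 0.0129
grip_force: 61.0
```

Call:
{"op": "send_rows", "data": {
  "steps": [
    [-0.001,0,0,0],
    [-0.001,0,0,0]
  ]
}}

```text
time_s: 20.05
tool_pos: [0.5466, -0.0441, 0.1215]
tool_rot: [-0.0, 0.794, 0.609, 0.0]
ft_force: [0.0, 1.0, -2.4]
opening: 0.0132
grip_force: 61.0
```

Call:
{"op": "send_rows", "data": {
  "steps": [
    [-0.001,0,0,0],
    [-0.001,0,0,0]
  ]
}}

```text
time_s: 20.25
tool_pos: [0.5464, -0.0447, 0.1215]
tool_rot: [-0.0, 0.793, 0.609, 0.0]
ft_force: [0.2, 2.1, -2.6]
opening: 0.0132
grip_force: 61.0
```

Call:
{"op": "send_rows", "data": {
  "steps": [
    [-0.001,0,0,0],
    [-0.001,0,0,0]
  ]
}}

```text
time_s: 20.45
tool_pos: [0.5462, -0.0454, 0.1215]
tool_rot: [-0.0, 0.793, 0.609, 0.0]
ft_force: [0.1, 2.2, -2.9]
opening: 0.0133
grip_force: 60.9
```

Call:
{"op": "send_rows", "data": {
  "steps": [
    [0.004,0,0,0],
    [0.008,0,0,0],
    [0.0096,-0.003,0,0],
    [0.0096,-0.0062,0,0],
    [0.0096,-0.0062,0,0]
  ]
}}

```text
time_s: 20.95
tool_pos: [0.5419, -0.0352, 0.1214]
tool_rot: [0.0, 0.793, 0.609, -0.0]
ft_force: [-0.1, 0.5, -3.6]
opening: 0.0134
grip_force: 61.0
```

Call:
{"op": "send_rows", "data": {
  "steps": [
    [0,-0.001,0,0],
    [0,-0.001,0,0]
  ]
}}

```text
time_s: 21.15
tool_pos: [0.5415, -0.0352, 0.1215]
tool_rot: [0.0, 0.794, 0.608, -0.0]
ft_force: [0.4, 0.9, -1.6]
opening: 0.013
grip_force: 61.0
```

Call:
{"op": "send_rows", "data": {
  "steps": [
    [0,-0.001,0,0],
    [0,-0.001,0,0]
  ]
}}

```text
time_s: 21.35
tool_pos: [0.5409, -0.0349, 0.1216]
tool_rot: [0.0, 0.794, 0.608, 0.0]
ft_force: [1.0, -0.1, -2.5]
opening: 0.0135
grip_force: 60.9
```

Call:
{"op": "send_rows", "data": {
  "steps": [
    [0,-0.001,0,0],
    [0,-0.001,0,0]
  ]
}}

```text
time_s: 21.55
tool_pos: [0.5402, -0.0347, 0.1217]
tool_rot: [0.001, 0.794, 0.609, 0.0]
ft_force: [3.5, 0.5, -3.5]
opening: 0.0132
grip_force: 60.8
```

Call:
{"op": "send_rows", "data": {
  "steps": [
    [0,0.005,0,0],
    [0,0.0093,0,0],
    [0,0.0093,0.001,0],
    [0,0.0093,0.0025,0],
    [0,0.0093,0.003,0]
  ]
}}

```text
time_s: 22.05
tool_pos: [0.5483, -0.0366, 0.1181]
tool_rot: [-0.0, 0.793, 0.609, -0.0]
ft_force: [0.4, -0.4, -1.9]
opening: 0.0129
grip_force: 61.0
```

Call:
{"op": "send_rows", "data": {
  "steps": [
    [0,0,0,-4],
    [0,0,0,-8],
    [0,0,0,-12],
    [0,0,0,-16]
  ]
}}

```text
time_s: 22.45
tool_pos: [0.5488, -0.0366, 0.1186]
tool_rot: [0.0, 0.7, 0.714, 0.0]
ft_force: [0.0, 0.8, -1.1]
opening: 0.0136
grip_force: 61.2
```

Call:
{"op": "send_rows", "data": {
  "steps": [
    [0,0,0,-4],
    [0,0,0,-8],
    [0,0,0,-12],
    [0,0,0,-16]
  ]
}}

```text
time_s: 22.85
tool_pos: [0.5493, -0.0364, 0.119]
tool_rot: [0.001, 0.594, 0.805, 0.001]
ft_force: [0.8, 0.1, -0.3]
opening: 0.0133
grip_force: 61.2
```

Call:
{"op": "send_rows", "data": {
  "steps": [
    [0,0,0.001,0],
    [0,0,0.002,0]
  ]
}}

```text
time_s: 23.05
tool_pos: [0.5501, -0.0366, 0.1185]
tool_rot: [0.001, 0.596, 0.803, 0.001]
ft_force: [-0.6, 0.2, 12.2]
opening: 0.0132
grip_force: 62.8
```

Call:
{"op": "send_rows", "data": {
  "steps": [
    [0,0,0,4],
    [0,0,0,8],
    [0,0,0,12],
    [0,0,0,16]
  ]
}}

```text
time_s: 23.45
tool_pos: [0.5497, -0.0366, 0.1184]
tool_rot: [0.001, 0.703, 0.712, 0.001]
ft_force: [-0.9, 0.4, 7.4]
opening: 0.0132
grip_force: 62.2
```

Call:
{"op": "send_rows", "data": {
  "steps": [
    [0,0,0,4],
    [0,0,0,8],
    [0,0,0,12],
    [0,0,0,16]
  ]
}}

```text
time_s: 23.85
tool_pos: [0.5486, -0.0368, 0.1166]
tool_rot: [0.0, 0.795, 0.607, -0.0]
ft_force: [-0.1, 0.2, -1.7]
opening: 0.0131
grip_force: 60.9
```

Call:
{"op": "send_rows", "data": {
  "steps": [
    [0,0,0.002,0],
    [0,0,0.004,0]
  ]
}}

```text
time_s: 24.05
tool_pos: [0.5485, -0.0368, 0.1122]
tool_rot: [0.0, 0.793, 0.609, -0.0]
ft_force: [1.2, 0.5, -2.7]
opening: 0.0132
grip_force: 61.0
```

Call:
{"op": "send_rows", "data": {
  "steps": [
    [0,0,0.002,0],
    [0,0,0.003,0]
  ]
}}

```text
time_s: 24.25
tool_pos: [0.5485, -0.0368, 0.1091]
tool_rot: [-0.0, 0.793, 0.609, -0.0]
ft_force: [0.7, 0.1, -1.6]
opening: 0.0135
grip_force: 61.0
```

Call:
{"op": "send_rows", "data": {
  "steps": [
    [0,0,0.001,0],
    [0,0,0.002,0]
  ]
}}

```text
time_s: 24.45
tool_pos: [0.5492, -0.0368, 0.1085]
tool_rot: [0.0, 0.793, 0.609, 0.0]
ft_force: [-1.1, -0.3, 9.0]
opening: 0.0132
grip_force: 62.3
```

Call:
{"op": "send_rows", "data": {
  "steps": [
    [0,0,-0.001,4],
    [0,0,-0.001,12],
    [0,0,-0.001,20],
    [0,0,-0.001,28],
    [0,0,-0.001,36]
  ]
}}

```text
time_s: 24.95
tool_pos: [0.5482, -0.0367, 0.1087]
tool_rot: [-0.0, 0.944, 0.331, -0.0]
ft_force: [-1.3, 0.3, 1.1]
opening: 0.0133
grip_force: 61.5
```

```bash
python3 - <<'E'
from h import *
np.set_printoptions(precision=3,suppress=True)
s=robot.observe(); print({k:np.round(v,3) for k,v in s.items() if k!="tau"})
E
```

```text
{'time_s': np.float64(24.95), 'joint_pos': array([ 0.533,  0.234, -0.578,  1.815,  0.14 ,  1.134, -0.988]), 'joint_vel': array([-0.15 , -0.025,  0.171,  0.005, -0.053, -0.005, -1.345]), 'tool_pos': array([ 0.548, -0.037,  0.109]), 'tool_rot': array([-0.   ,  0.944,  0.331, -0.   ]), 'ft_force': array([-1.322,  0.306,  1.111]), 'wrist_torque': array([0.152, 0.438, 0.171]), 'grip_force': np.float64(61.484), 'opening': np.float64(0.013)}
```

Call:
{"op": "send_rows", "data": {
  "steps": [
    [0,0,0,8],
    [0,0,0,16],
    [0,0,0,24],
    [0,0,0,32],
    [0,0,0,40]
  ]
}}

```text
time_s: 25.45
tool_pos: [0.5479, -0.0362, 0.1087]
tool_rot: [-0.0, 1.0, -0.011, -0.001]
ft_force: [-2.9, -0.1, 2.6]
opening: 0.0134
grip_force: 61.6
```

Call:
{"op": "send_rows", "data": {
  "steps": [
    [0,0,0,8],
    [0,0,0,14],
    [0,0,0,14]
  ]
}}

```text
time_s: 25.75
tool_pos: [0.5479, -0.036, 0.1087]
tool_rot: [-0.0, 0.991, -0.13, -0.001]
ft_force: [-3.0, 1.5, 2.5]
opening: 0.0131
grip_force: 61.6
```

```bash
python3 - <<'E'
from h import *
np.set_printoptions(precision=3,suppress=True)
s=robot.observe(); print({k:np.round(v,3) for k,v in s.items() if k!="tau"})
E
```

```text
{'time_s': np.float64(25.75), 'joint_pos': array([ 0.437,  0.219, -0.469,  1.819,  0.108,  1.13 , -1.901]), 'joint_vel': array([ 0.006,  0.001, -0.01 ,  0.001,  0.004, -0.006,  0.087]), 'tool_pos': array([ 0.548, -0.036,  0.109]), 'tool_rot': array([-0.   ,  0.991, -0.13 , -0.001]), 'ft_force': array([-3.018,  1.461,  2.548]), 'wrist_torque': array([0.525, 0.802, 0.071]), 'grip_force': np.float64(61.646), 'opening': np.float64(0.013)}
```

Call:
{"op": "send_rows", "data": {
  "steps": [
    [0,0,0,0],
    [0,0,0,0],
    [0,0,0,0],
    [0,0,0,0],
    [0,0,0,0]
  ],
  "gripper": 1
}}

```text
time_s: 26.25
tool_pos: [0.5487, -0.037, 0.1085]
tool_rot: [0.0, 0.991, -0.131, 0.0]
ft_force: [0.1, -0.4, 0.2]
opening: 0.0836
grip_force: 0.0
```

Call:
{"op": "send_rows", "data": {
  "steps": [
    [0,0,-0.015,0],
    [0,0,-0.035,0],
    [0,0,-0.035,-8],
    [0,0,-0.035,-16],
    [0,0,-0.035,-24]
  ]
}}

```text
time_s: 26.75
tool_pos: [0.5492, -0.0369, 0.145]
tool_rot: [0.0, 0.997, 0.081, 0.001]
ft_force: [0.0, -0.2, -0.4]
opening: 0.0855
grip_force: 0.0
```

Call:
{"op": "send_rows", "data": {
  "steps": [
    [0,0,0,-8],
    [0,0,0,-16],
    [0,0,0,-24],
    [0,0,0,-32],
    [0,0,0,-40]
  ]
}}

```text
time_s: 27.25
tool_pos: [0.5491, -0.0369, 0.1448]
tool_rot: [0.0, 0.909, 0.417, 0.0]
ft_force: [0.1, -0.6, 0.8]
opening: 0.0852
grip_force: 0.0
```

```bash
python3 - <<'E'
from m import *; from asc import asc
np.set_printoptions(precision=3,suppress=True)
s=robot.observe(); print(s["tool_pos"],s["joint_pos"],s["ft_force"],s["opening"])
r=lambda im,x,y,w,h,k:cv2.resize(im[y:y+h,x:x+w],None,fx=k,fy=k,interpolation=cv2.INTER_CUBIC)
cv2.imwrite("pics/c7.png",cv2.convertScaleAbs(np.hstack([r(S["pixels"],155,140,80,100,5),r(T["pixels"],330,150,80,100,5)]),alpha=1.8))
E
```

```text
[ 0.549 -0.037  0.145] [ 0.541  0.199 -0.581  1.776  0.117  1.2   -0.789] [ 0.272 -0.337  0.253] 0.08552944038702065
```

View pics/c7.png

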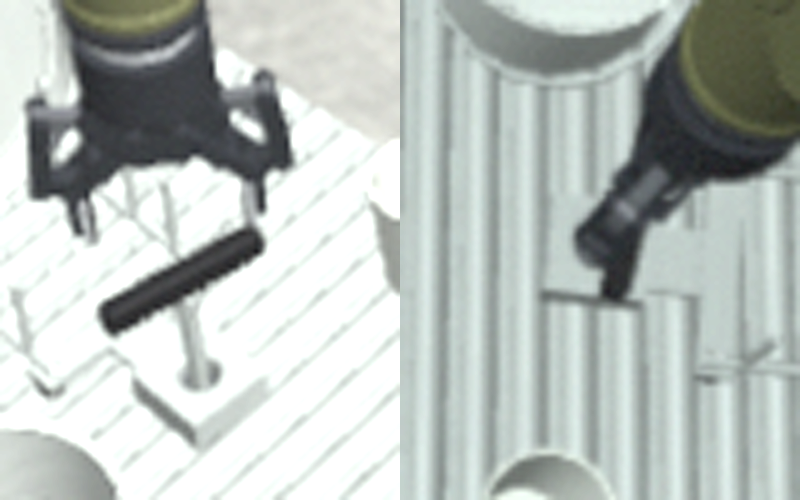

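Call:
{"op": "send_rows", "data": {
  "steps": [
    [0,0,0,-8],
    [0,0,0,-16],
    [0,0,0,-24],
    [0,0,0,-32],
    [0,0,0,-40]
  ]
}}

```text
time_s: 27.85
tool_pos: [0.5489, -0.0369, 0.1443]
tool_rot: [0.0, 0.713, 0.701, 0.0]
ft_force: [-0.9, 0.1, 0.2]
opening: 0.0855
grip_force: 0.0
```

Call:
{"op": "send_rows", "data": {
  "steps": [
    [0,0,0,-8],
    [0,0,0,-16],
    [0,0,0,-24],
    [0,0,0,-32],
    [0,0,0,-40]
  ]
}}

```text
time_s: 28.35
tool_pos: [0.5489, -0.0369, 0.1443]
tool_rot: [0.0, 0.43, 0.903, -0.0]
ft_force: [-0.1, 0.6, -1.1]
opening: 0.0851
grip_force: 0.0
```

Call:
{"op": "send_rows", "data": {
  "steps": [
    [0,0,0,-8],
    [0,0,0,-16],
    [0,0,0,-24],
    [0,0,0,-32],
    [0,0,0,-36]
  ]
}}

```text
time_s: 28.85
tool_pos: [0.5489, -0.037, 0.1442]
tool_rot: [0.0, 0.131, 0.991, -0.0]
ft_force: [0.2, 0.3, -0.6]
opening: 0.0854
grip_force: 0.0
```

```bash
python3 - <<'E'
from m import *; from asc import asc
np.set_printoptions(precision=3,suppress=True)
s=robot.observe(); p=s["tool_pos"];q=s["tool_rot"]; print(p,q,np.degrees(2*np.arctan2(q[2],q[1])),s["joint_pos"])
print(dark(S,170,183,42,26,50), [proj(S,[p[0],p[1],z]) for z in (.116,.126)])
E
```

```text
[ 0.549 -0.037  0.144] [ 0.     0.132  0.991 -0.   ] 164.79620090443538 [ 0.744  0.242 -0.819  1.77   0.188  1.21   1.178]
(((184.1999969482422, 198.9000244140625), (6.260989665985107, 20.124608993530273), 63.43495178222656), np.int32(122), array([184.344, 198.926])) [array([190.862, 197.559]), array([190.503, 195.389])]
```

Call:
{"op": "send_rows", "data": {
  "steps": [
    [0,0,0.012,0],
    [0,0,0.025,0],
    [0,0,0.035,0],
    [0,0,0.035,0]
  ]
}}

```text
time_s: 29.35
tool_pos: [0.5469, -0.0368, 0.1061]
tool_rot: [-0.002, 0.131, 0.991, 0.0]
ft_force: [-1.1, 0.5, -0.1]
opening: 0.0858
grip_force: 0.0
```

Call:
{"op": "send_rows", "data": {
  "steps": [
    [0,0,0,0],
    [0,0,0,0],
    [0,0,0,0],
    [0,0,0,0],
    [0,0,0,0]
  ],
  "gripper": 0,
  "newtons": 60
}}

```text
time_s: 29.85
tool_pos: [0.549, -0.0368, 0.1089]
tool_rot: [0.0, 0.131, 0.991, -0.0]
ft_force: [0.6, 0.6, 5.6]
opening: 0.013
grip_force: 62.5
```

Call:
{"op": "send_rows", "data": {
  "steps": [
    [0,0,0,0],
    [0,0,0,0]
  ]
}}

```text
time_s: 30.05
tool_pos: [0.549, -0.0366, 0.1089]
tool_rot: [0.0, 0.131, 0.991, 0.0]
ft_force: [-0.4, 0.8, 2.4]
opening: 0.0137
grip_force: 60.3
```

Gripped. Turn 90°.

Call:
{"op": "send_rows", "data": {
  "steps": [
    [0,0,0,8],
    [0,0,0,16],
    [0,0,0,24],
    [0,0,0,32],
    [0,0,0,40]
  ]
}}

```text
time_s: 30.55
tool_pos: [0.5485, -0.0367, 0.1089]
tool_rot: [-0.0, 0.464, 0.886, -0.0]
ft_force: [-1.1, 0.9, 3.9]
opening: 0.0135
grip_force: 60.5
```

Call:
{"op": "send_rows", "data": {
  "steps": [
    [0,0,0,8],
    [0,0,0,16],
    [0,0,0,24],
    [0,0,0,32],
    [0,0,0,40]
  ]
}}

```text
time_s: 31.05
tool_pos: [0.548, -0.0363, 0.1089]
tool_rot: [-0.001, 0.739, 0.674, -0.0]
ft_force: [-2.3, 1.0, 4.6]
opening: 0.0135
grip_force: 60.6
```

Call:
{"op": "send_rows", "data": {
  "steps": [
    [0,0,0,5],
    [0,0,0,5],
    [0,0,0,5]
  ]
}}

```text
time_s: 31.35
tool_pos: [0.548, -0.0362, 0.1089]
tool_rot: [-0.001, 0.766, 0.643, -0.0]
ft_force: [-2.8, 1.4, 5.6]
opening: 0.0131
grip_force: 60.6
```

```bash
cat > st.py <<'E'
from h import *
np.set_printoptions(precision=3,suppress=True)
s=robot.observe();q=s["tool_rot"]; print(s["time_s"],s["tool_pos"],"phi",np.degrees(2*np.arctan2(q[2],q[1])),s["joint_pos"][6],s["ft_force"],s["wrist_torque"],s["opening"],s["grip_force"])
E
python3 st.py
```

```text
31.35 [ 0.548 -0.036  0.109] phi 79.99882634490662 -0.27305679167377045 [-2.811  1.379  5.595] [0.339 0.792 0.065] 0.013051626074575889 60.59881567955017
```

Call:
{"op": "send_rows", "data": {
  "steps": [
    [0,0,0,0],
    [0,0,0,0],
    [0,0,0,0],
    [0,0,0,0]
  ],
  "gripper": 0.5
}}

```text
time_s: 31.75
tool_pos: [0.5486, -0.037, 0.1083]
tool_rot: [-0.0, 0.766, 0.643, -0.0]
ft_force: [-0.9, 0.3, -0.8]
opening: 0.0424
grip_force: 0.0
```

Call:
{"op": "send_rows", "data": {
  "steps": [
    [0,0,0,0],
    [0,0,0,0],
    [0,0,0,0],
    [0,0,0,0],
    [0,0,0,0]
  ],
  "gripper": 0,
  "newtons": 60
}}

```text
time_s: 32.25
tool_pos: [0.5487, -0.0368, 0.1086]
tool_rot: [0.0, 0.766, 0.643, -0.0]
ft_force: [-0.0, 0.5, 2.8]
opening: 0.0135
grip_force: 59.9
```

Call:
{"op": "send_rows", "data": {
  "steps": [
    [0,0,0,4],
    [0,0,0,8],
    [0,0,0,8]
  ]
}}

```text
time_s: 32.55
tool_pos: [0.5486, -0.0368, 0.1087]
tool_rot: [0.0, 0.809, 0.588, -0.0]
ft_force: [-1.1, -0.0, 2.8]
opening: 0.0132
grip_force: 60.0
```

```bash
python3 st.py
```

```text
32.55 [ 0.549 -0.037  0.109] phi 71.97384398948915 -0.4086780894933433 [-1.11  -0.004  2.776] [0.028 0.346 0.065] 0.013218183035207534 60.015655159950256
```

Call:
{"op": "send_rows", "data": {
  "steps": [
    [0,0,0,3],
    [0,0,0,6],
    [0,0,0,6]
  ]
}}

```text
time_s: 32.85
tool_pos: [0.5485, -0.0368, 0.1086]
tool_rot: [-0.0, 0.838, 0.545, -0.0]
ft_force: [-1.2, -0.4, 2.6]
opening: 0.0134
grip_force: 60.1
```

```bash
python3 st.py
```

```text
32.85 [ 0.549 -0.037  0.109] phi 66.05778381577254 -0.5089513199242542 [-1.156 -0.412  2.616] [0.047 0.425 0.09 ] 0.013365801205627246 60.08147120475769
```

Call:
{"op": "send_rows", "data": {
  "steps": [
    [0,0,0,2],
    [0,0,0,4],
    [0,0,0,4]
  ]
}}

```text
time_s: 33.15
tool_pos: [0.5485, -0.0368, 0.1086]
tool_rot: [-0.0, 0.857, 0.516, -0.0]
ft_force: [-1.3, 0.1, 2.6]
opening: 0.0135
grip_force: 60.1
```

```bash
python3 st.py
```

```text
33.15 [ 0.548 -0.037  0.109] phi 62.08893799455255 -0.576245634327971 [-1.267  0.078  2.643] [0.109 0.524 0.099] 0.013541252732575105 60.12997627258301
```

Call:
{"op": "send_rows", "data": {
  "steps": [
    [0,0,0,2],
    [0,0,0,3],
    [0,0,0,3]
  ]
}}

```text
time_s: 33.45
tool_pos: [0.5485, -0.0367, 0.1086]
tool_rot: [-0.0, 0.87, 0.493, -0.0]
ft_force: [-1.3, 0.8, 3.4]
opening: 0.0135
grip_force: 60.2
```

```bash
python3 st.py
```

```text
33.45 [ 0.549 -0.037  0.109] phi 59.051816670661424 -0.6278597162102736 [-1.296  0.826  3.387] [0.173 0.56  0.014] 0.013532742998883443 60.220431089401245
```

Call:
{"op": "send_rows", "data": {
  "steps": [
    [0,0,0,2],
    [0,0,0,4],
    [0,0,0,4]
  ]
}}

```text
time_s: 33.75
tool_pos: [0.5485, -0.0367, 0.1086]
tool_rot: [-0.0, 0.887, 0.462, -0.0]
ft_force: [-1.8, 0.0, 4.3]
opening: 0.0132
grip_force: 60.3
```

```bash
python3 st.py
```

```text
33.75 [ 0.549 -0.037  0.109] phi 55.04236443190736 -0.6959077397101401 [-1.792  0.     4.33 ] [0.135 0.637 0.1  ] 0.013211091417292868 60.278475880622864
```

Call:
{"op": "send_rows", "data": {
  "steps": [
    [0,0,0,2],
    [0,0,0,3],
    [0,0,0,3]
  ]
}}

```text
time_s: 34.05
tool_pos: [0.5486, -0.0366, 0.1086]
tool_rot: [0.0, 0.899, 0.439, -0.0]
ft_force: [-1.1, -0.3, 4.5]
opening: 0.0132
grip_force: 60.6
```

```bash
python3 st.py
```

```text
34.05 [ 0.549 -0.037  0.109] phi 52.06196749347378 -0.7467813346590735 [-1.124 -0.26   4.456] [0.222 0.721 0.314] 0.013230687061232003 60.55475413799286
```

Call:
{"op": "send_rows", "data": {
  "steps": [
    [0,0,0,1],
    [0,0,0,2],
    [0,0,0,2]
  ]
}}

```text
time_s: 34.35
tool_pos: [0.5487, -0.0367, 0.1086]
tool_rot: [0.0, 0.906, 0.423, 0.0]
ft_force: [-2.1, 0.7, 5.8]
opening: 0.0131
grip_force: 61.0
```

```bash
python3 st.py
```

```text
34.35 [ 0.549 -0.037  0.109] phi 49.98541935948956 -0.7820624799178089 [-2.091  0.736  5.826] [0.275 0.726 0.468] 0.013144718366196184 60.99247115322214
```

Call:
{"op": "send_rows", "data": {
  "steps": [
    [0,0,0,-5],
    [0,0,0,-9],
    [0,0,0,-9]
  ]
}}

```text
time_s: 34.65
tool_pos: [0.5488, -0.037, 0.1085]
tool_rot: [-0.0, 0.871, 0.492, 0.0]
ft_force: [-2.1, 0.4, 4.7]
opening: 0.013
grip_force: 60.4
```

```bash
python3 st.py
```

```text
34.65 [ 0.549 -0.037  0.109] phi 58.92206202148591 -0.6294653907780532 [-2.119  0.42   4.671] [ 0.232  0.643 -0.069] 0.013021865774559709 60.3532612323761
```

Call:
{"op": "send_rows", "data": {
  "steps": [
    [0,0,-0.002,0],
    [0,0,-0.004,0],
    [0,0,-0.006,0]
  ]
}}

```text
time_s: 34.95
tool_pos: [0.5482, -0.037, 0.1138]
tool_rot: [-0.0, 0.871, 0.492, -0.0]
ft_force: [0.2, 0.1, -2.5]
opening: 0.0134
grip_force: 59.4
```

Call:
{"op": "send_rows", "data": {
  "steps": [
    [0,0,-0.01,0],
    [0,0,-0.025,0],
    [0,0,-0.05,0],
    [0,0,-0.08,0],
    [0,0,-0.11,0]
  ]
}}

```text
time_s: 35.45
tool_pos: [0.5489, -0.0368, 0.2271]
tool_rot: [0.001, 0.871, 0.492, 0.001]
ft_force: [0.2, 0.4, -1.7]
opening: 0.0134
grip_force: 59.4
```

Call:
{"op": "send_rows", "data": {
  "steps": [
    [0,0,-0.03,0],
    [0,0,-0.055,0],
    [0,0,-0.055,0]
  ]
}}

```text
time_s: 35.75
tool_pos: [0.5512, -0.0367, 0.2851]
tool_rot: [0.003, 0.87, 0.492, 0.004]
ft_force: [-0.1, -0.1, -2.0]
opening: 0.0135
grip_force: 59.5
```

```bash
python3 plan.py '[[0.52,0.127,0.28,66],[0.491,0.2915,0.28,74]]'; python3 - <<'E'
from m import *; from asc import asc
s=robot.observe();p=s["tool_pos"];print(s["opening"],s["ft_force"])
print([proj(S,[p[0],p[1],z]) for z in (.295,.184)])
asc(S,160,170,50,26)
E
```

```text
from [ 5.51200e-01 -3.67000e-02  2.85100e-01  5.89675e+01]
[0.1242, -0.1111, 0.0051] -7.0
[0.1385, -0.0934, -0.0] -8.0
0.013059619223604 [ 0.7086  0.8956 -3.9227]
[array([183.8616, 155.0574]), array([188.3769, 182.3802])]
170 ####*+*****++*#%%#*+*##*+==-:-=*#***###%######**##
171 ####*++##***++####*++**#*+===+*##**##%#######*####
172 #####*+**#*#++#####++*##*+=++*##**##%######**###%#
173 ######*++*##*+**###++*#%*+=++***###%######**###%##
174 ######*****#+++*##*++*###+=++**###%######**##%####
175 #*###**###**++****#*+*###+==+*##%#######**##%#####
176 *###*##%%##+++***##*+*###+==+*#%######**##%######*
177 #***##%%###**+*#####++***+==++######***###%##*###*
178 #**##%%######*+*####++***+==++######**##%#######**
179 *###%#####***##***##++****+=++**###**##%######**##
180 ##%%######**##%#*+*#+++*##+=++***#*###%#####***##%
181 #%%##*###**##%%#*****+*##%+=++****###%######**##%%
182 %%####***##%%#####*+++*###*+++***##%%######**##%##
183 #####***##%%#####****+*###**++**##%#####***#######
184 #####**##%%##*###**##***##**++*##%#####***##%%####
185 *###**##%#####***###%#*+*##*++*#%#####*+*##%%##*##
186 ##**##%%#####***##%%###*+*#*++*###*##***##%#######
187 ***##%%#####***##%%##*##*+***+*##**##**##%%####*#*
188 **##%%##*###**##%%##**#******+**##*#*###%#####***#
189 ##%%#####*#####%#####***##%#*+**#***##%%#####*+*##
190 #%%#####**###%%#####*+*##%%#*++*#**##%%##**##**##%
191 %%######**##%%##**#***##%%###*+**####%##**#***##%#
192 %##**##**##%%###*##**##%#######***#######***###%##
193 ####*#####%#####***###%#########*+######***##%%###
194 ###**###%%#####***##%%###*#######*****#*+*##%%####
195 ##***##%%######**##%%##*###########*+****##%%##**#
```

Call:
{"op": "send_rows", "data": {
  "steps": [
    [0.02,-0.018,0,-2],
    [0.05,-0.045,0.002,-4],
    [0.083,-0.074,0.004,-6],
    [0.113,-0.101,0.005,-7],
    [0.1242,-0.1111,0.005,-7]
  ]
}}

```text
time_s: 36.35
tool_pos: [0.5145, 0.1329, 0.2731]
tool_rot: [-0.002, 0.837, 0.548, -0.001]
ft_force: [-0.1, 0.0, -2.8]
opening: 0.0133
grip_force: 59.4
```

Call:
{"op": "send_rows", "data": {
  "steps": [
    [0.035,-0.024,0,-3],
    [0.075,-0.051,0,-6],
    [0.11,-0.075,0,-8],
    [0.13,-0.088,0,-8],
    [0.1385,-0.0934,0,-8]
  ]
}}

```text
time_s: 36.85
tool_pos: [0.4858, 0.2948, 0.2731]
tool_rot: [-0.001, 0.797, 0.604, -0.001]
ft_force: [-0.1, 0.4, -2.3]
opening: 0.0133
grip_force: 59.4
```

Call:
{"op": "send_rows", "data": {
  "steps": [
    [0,0,0,0],
    [0,0,0,0]
  ]
}}

```text
time_s: 37.05
tool_pos: [0.489, 0.2895, 0.2736]
tool_rot: [0.0, 0.799, 0.601, -0.001]
ft_force: [0.2, -0.9, -2.8]
opening: 0.0134
grip_force: 59.4
```

```bash
python3 plan.py '[[0.491,0.2915,0.15,74]]'; python3 - <<'E'
from m import *; from asc import asc
s=robot.observe();p=s["tool_pos"];print(s["opening"],s["ft_force"])
print([proj(S,[p[0],p[1],p[2]+z]) for z in (.015,-.096)])
asc(S,268,190,46,60)
E
```

```text
from [ 0.489   0.2895  0.2736 73.8682]
[0.0025, 0.0013, 0.1236] -0.1
0.013311792920385264 [ 0.7122  0.0255 -1.835 ]
[array([291.9851, 202.8184]), array([290.0376, 228.9186])]
190 ****+-:.::..:-:...................:+**********
191 *****+-..:..::::::::..............-+**********
192 ******+-.......::::::.........::.:+***********
193 #******=::......:::::........:+=:=************
194 ##*****+=-:......:::.........:++-+************
195 #*#*****++-:...........:......=+-+************
196 *+**##***++=:..........::.....==-+************
197 ***####***++=::........:=-....==-++***********
198 **######***++=-:......:-+-....===++***********
199 *########***+++-:.....:=+-....==+++***********
200 #####*##*+****++-:....:==-....=+++************
201 ####**#***####**=:....:==:...:=+++************
202 ######***######*+-:...:==:....=+++************
203 #####***########*+-:..-+=:....:=++************
204 ####***#########**+=:.-+=:.....:=+************
205 ####**#########***#*=--+=.......:=************
206 ##***#########***###*==+-........:=***********
207 #***#########***#####+=+=:........:=**********
208 ***
[... 1434 characters left out ...]
++*#%%#**###*+*######+===+**#########
237 #######*++*####***##*+*#######+-=++*#######*##
238 ######***#####**###*+*#######*=-=+*######***##
239 ############*#*###*+*########*==+*#####***##%#
240 ##*####%#########*+*#########+-=*#####**####**
241 ***#%%##########*+*########**===*#########***#
242 *#%%#*#########*+*#######***#*+*#######%****##
243 #%#***#######**+*########*##%*+######%#*++*###
244 %***#########++*######*######*+**##%#**++*####
245 ***#########++*#####**####**##*#####**++*#####
246 *##########*+*######*###****#####*#**++*######
247 ##########*+*#####*#%##*++*##%%#*+*#*+*##%####
248 ########*++*####*##%#*++**#%%##**++***########
249 ########*+*#########*++*##%#***##+=*#*########
```

Call:
{"op": "send_rows", "data": {
  "steps": [
    [0.0025,0.0013,0.01,0],
    [0.0025,0.0013,0.025,0],
    [0.0025,0.0013,0.04,0],
    [0.0025,0.0013,0.055,0],
    [0.0025,0.0013,0.06,0]
  ]
}}

```text
time_s: 37.65
tool_pos: [0.4893, 0.2924, 0.2116]
tool_rot: [-0.0, 0.799, 0.602, -0.002]
ft_force: [-1.3, -0.0, -2.8]
opening: 0.013
grip_force: 59.3
```

Call:
{"op": "send_rows", "data": {
  "steps": [
    [0,0,0.015,0],
    [0,0,0.03,0],
    [0,0,0.045,0],
    [0,0,0.058,0],
    [0,0,0.063,0]
  ]
}}

```text
time_s: 38.15
tool_pos: [0.4896, 0.2928, 0.1494]
tool_rot: [-0.0, 0.799, 0.602, -0.001]
ft_force: [-0.9, -1.0, -1.9]
opening: 0.0132
grip_force: 59.4
```

Call:
{"op": "send_rows", "data": {
  "steps": [
    [0,0,0.005,0],
    [0,0,0.01,0],
    [0,0,0.014,0],
    [0,0,0.016,0]
  ]
}}

```text
time_s: 38.55
tool_pos: [0.4905, 0.2934, 0.1353]
tool_rot: [0.0, 0.799, 0.602, 0.0]
ft_force: [0.3, -0.0, -1.7]
opening: 0.0134
grip_force: 59.4
```

Call:
{"op": "send_rows", "data": {
  "steps": [
    [0,0,0.001,0],
    [0,0,0.002,0],
    [0,0,0.003,0]
  ]
}}

```text
time_s: 38.85
tool_pos: [0.4906, 0.2936, 0.1327]
tool_rot: [0.0, 0.799, 0.602, 0.0]
ft_force: [0.5, -0.2, -2.0]
opening: 0.0135
grip_force: 59.4
```

Call:
{"op": "send_rows", "data": {
  "steps": [
    [0,0,0.001,0],
    [0,0,0.0015,0]
  ]
}}

```text
time_s: 39.05
tool_pos: [0.4905, 0.2934, 0.1309]
tool_rot: [0.0, 0.799, 0.602, 0.0]
ft_force: [0.1, -0.0, -2.4]
opening: 0.0135
grip_force: 59.4
```

Call:
{"op": "send_rows", "data": {
  "steps": [
    [0,0,0.001,0],
    [0,0,0.0015,0]
  ]
}}

```text
time_s: 39.25
tool_pos: [0.4905, 0.2934, 0.1294]
tool_rot: [0.0, 0.799, 0.602, -0.0]
ft_force: [0.6, 0.8, -1.5]
opening: 0.0133
grip_force: 59.4
```

Call:
{"op": "send_rows", "data": {
  "steps": [
    [0,0,0.0007,0],
    [0,0,0.001,0]
  ]
}}

```text
time_s: 39.45
tool_pos: [0.4905, 0.2934, 0.1291]
tool_rot: [0.0, 0.799, 0.602, -0.0]
ft_force: [-1.6, -1.6, 4.7]
opening: 0.0134
grip_force: 60.3
```

Call:
{"op": "send_rows", "data": {
  "steps": [
    [0,0,0.0007,0],
    [0,0,0.001,0]
  ]
}}

```text
time_s: 39.65
tool_pos: [0.4905, 0.2935, 0.129]
tool_rot: [0.0, 0.799, 0.602, -0.0]
ft_force: [-4.3, -4.2, 10.5]
opening: 0.0128
grip_force: 61.1
```

Call:
{"op": "send_rows", "data": {
  "steps": [
    [0,0,-0.0013,0],
    [0,0,-0.0013,0]
  ]
}}

```text
time_s: 39.85
tool_pos: [0.4908, 0.2936, 0.1291]
tool_rot: [0.0, 0.799, 0.602, 0.0]
ft_force: [-0.5, 0.0, 2.9]
opening: 0.0134
grip_force: 60.1
```

Call:
{"op": "send_rows", "data": {
  "steps": [
    [0,0,0,0],
    [0,0,0,0],
    [0,0,0,0],
    [0,0,0,0],
    [0,0,0,0]
  ],
  "gripper": 1
}}

```text
time_s: 40.35
tool_pos: [0.4905, 0.2935, 0.1287]
tool_rot: [-0.0, 0.799, 0.602, -0.0]
ft_force: [0.2, 0.4, 0.2]
opening: 0.084
grip_force: 0.0
```

Call:
{"op": "send_rows", "data": {
  "steps": [
    [0,0,-0.01,0],
    [0,0,-0.03,0],
    [0,0,-0.06,0],
    [0,0,-0.1,0],
    [0,0,-0.14,0]
  ]
}}

```text
time_s: 40.85
tool_pos: [0.4901, 0.2935, 0.2708]
tool_rot: [0.0, 0.799, 0.602, 0.0]
ft_force: [0.9, 0.1, -0.3]
opening: 0.0856
grip_force: 0.0
```

Call:
{"op": "send_rows", "data": {
  "steps": [
    [-0.04,0.01,-0.01,0],
    [-0.08,0.02,-0.02,0],
    [-0.12,0.03,-0.02,0],
    [-0.16,0.03,-0.02,0],
    [-0.16,0.03,-0.02,0]
  ]
}}

```text
time_s: 41.35
tool_pos: [0.4752, 0.1251, 0.2896]
tool_rot: [0.002, 0.802, 0.598, -0.001]
ft_force: [-0.3, -0.1, -0.4]
opening: 0.0854
grip_force: 0.0
```

```bash
python3 - <<'E'
from m import *
print(robot.observe()["ft_force"],robot.observe()["tool_pos"])
ht=dark(T,230,190,55,30,50);hs=dark(S,270,215,45,45,50); print(ht,hs)
print("handle centre",tri(T,ht[2],S,hs[2]))
r=lambda im,x,y,w,h,k:cv2.resize(im[y:y+h,x:x+w],None,fx=k,fy=k,interpolation=cv2.INTER_CUBIC)
cv2.imwrite("pics/c8.png",cv2.convertScaleAbs(np.hstack([r(S["pixels"],120,120,220,190,1.8),r(T["pixels"],210,110,220,190,1.8)]),alpha=1.6))
E
```

```text
[-0.1568  0.3275  0.7504] [0.4753 0.1309 0.2897]
(((254.66647338867188, 202.9821014404297), (39.81519317626953, 6.2221856117248535), 17.81888771057129), np.int32(219), array([254.6667, 202.8813])) (((291.3342590332031, 237.1492156982422), (36.19842529296875, 6.0950117111206055), 48.012786865234375), np.int32(210), array([291.4667, 237.381 ]))
handle centre (array([0.4907, 0.2957, 0.1463]), np.float64(0.0016785148183525087))
```

View pics/c8.png

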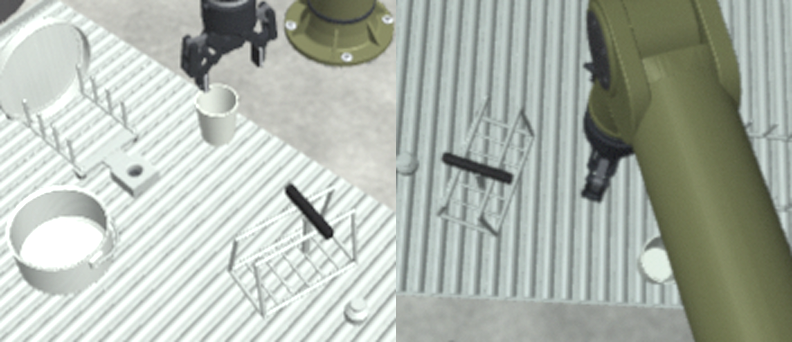

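The key hangs across both rails again: the handle is centred at scene (291,237) and top (255,203), within 3 mm of its start and at the same height. The pot, cup, lid and weight stand where they were, and the gripper is clear. Handing in.

```bash
python3 -c "
from rig import robot
print(robot.finish_job())"
```

```text
the job is handed in; nothing more can be done
None
```

The bolt is turned to its stop, the key hangs back across the plate rack's two rails within 3 mm of where it was, and the lid, pot, cup and weight look undisturbed; the job is handed in at about 41 s, with no verdict returned.

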